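# Release the tiffin's sprung clamp and move its lid to the open canister

### The job

Lift the tiffin box's sprung clamp frame past its hold-open point, until it stays open by itself; feel for its stop and do not force it on, so that the box is neither shoved nor tipped. Then take the lid off the box, lower it onto the wide open canister so that it sits flat in its mouth, and let go. Leave the clamp standing open and everything else where it is.

Things in the scene. Friction and masses are not known exactly. Their poses are not given: they have to be found in the camera images.
- tiffin: loose heavy steel tiffin box, 1.6 to 1.9 kg, 160 (x) by 124 (y) by 80 (z) mm, round mouth 102 mm wide in its top; a sprung clamp frame of bent rod, hinged at its back (+x), holds the lid down. Origin: centre of underside; x from its front (robot side) to the hinge side. About 6 N at the bar tips it backward if the open clamp is forced on against its stop. May shift 25 mm and tilt 0.07 rad.
- clamp_bar (a point): middle of the clamp frame's free cross bar, where to hold it: level steel rod 12 mm thick, 80 mm long along the box's y, between two side arms (8 mm rod) at y +-40 mm. Shut, it lies 54 mm in front (-x) of the box's centre, 124 mm above the shelf, 38 mm above the lid's flange, its middle 14 mm higher than the knob's top and 40 mm before it. Turns with the frame.
- clamp_hinge (a point): middle of the clamp's hinge axis (along box y), 75 mm behind the box's centre, 92 mm up. The bar swings up and over it, radius 133 mm, from 14 deg above level. A spring pulls it shut with 2 to 4 N at the bar, fading to none at the hold-open point, then pushes it open (about 0.5 N) to a hard stop 10 deg on. Hidden, to be felt: that point lies at 60 to 110 deg of lift; let go sooner, it snaps shut.
- lid: green hard silicone lid, round, 140 g: a plug 94 mm wide and 6 mm deep (chamfered) under a flange 116 mm wide and 6 mm thick, with a plain round knob 28 mm wide and 24 mm high on top. Origin: centre of the plug's underside. At the start it sits in the tiffin's mouth, origin 74 mm above the shelf, under the clamp. Same fit on the wide canister.
- lid_knob (a point): centre of the lid's knob, 24 mm above the lid's origin, mid-height of the knob
- canister_wide: the wide open aluminium canister, loose, 112 mm outside, 104 mm inside, 100 mm tall, empty; stands to the left or the right of the tiffin. Origin: centre of its underside.
- canister_wide_rim (a point): centre of the wide canister's mouth, level with its rim, 100 mm above its underside. With the lid seated the lid's origin is 6 mm below this point.
- canister_narrow: the narrow, taller open aluminium canister, 80 mm wide, 125 mm tall, on the other side of the tiffin; leave it. Origin: centre of its underside.
- spoon_holder: white ceramic spoon holder, an open cup 84 mm wide, 105 mm tall, with two spoon handles standing up to 165 mm, behind; leave it. Origin: centre of its underside.
- spice_jar: glass jar with metal cap, 52 mm wide, 90 mm tall, behind; leave it. Origin: centre of its underside.
- bowl: white bowl 100 mm wide, 45 mm tall, in front; leave it. Origin: centre of its underside.
- spatula: long serving spoon with wooden handle, 220 mm, lying in front; leave it. Origin: within the handle's length, on its underside.
- mug: white mug 76 mm wide, 85 mm tall, far left; leave it. Origin: centre of its underside.
- oil_can: plain steel can 60 mm wide, 120 mm tall, far right; leave it. Origin: centre of its underside.
Not all that is in view belongs to the job. Several things have the shape of the lid; the one meant has the colours described above.

How it is judged:
On the way, in this order (a step that is already met when the one before it is completed fails the run):
1. the clamp stands open by itself, untouched, with the lid still in the box (x of clamp_bar in the frame of tiffin above 0.05 m and contact force between the fingers and tiffin below 0.1 N and z of lid in the frame of tiffin below 0.08 m), for 0.6 s.
2. the lid is lifted clear of the box (z of lid in the frame of tiffin above 0.095 m), for 0.1 s.
3. the lid is brought down into the wide canister's mouth while still held (horizontal distance between lid and canister_wide_rim below 0.012 m and z of lid in the frame of canister_wide_rim below 0.008 m and contact force between the fingers and lid above 0.5 N), for 0.05 s.
At the end, for the whole second after the job is handed in: lid flat (0.06 rad), plug down in the wide canister's mouth (10 mm of centred), at rest, released; that canister upright, moved under 40 mm; clamp open by itself, bar at least 50 mm behind the box's centre; tiffin flat, moved under 25 mm; bystanders where they were (horizontal distance between lid and canister_wide_rim below 0.01 m and z of lid in the frame of canister_wide_rim below -0.003 m and angle between each of lid, canister_wide's own z axis and vertical below 0.06 rad and linear speed of lid below 0.02 m/s and x of clamp_bar in the frame of tiffin above 0.05 m and angle between tiffin's own z axis and vertical below 0.05 rad and distance of tiffin from where it was at the start of the episode below 0.025 m and distance of canister_wide from where it was at the start of the episode below 0.04 m); the robot touches nothing.
It fails at once if the tiffin is tipped (over 0.07 rad) or shoved (over 25 mm) (angle between tiffin's own z axis and vertical above 0.07 rad or distance of tiffin from where it was at the start of the episode above 0.025 m).
It fails at once if any bystander (narrow canister, spoon holder, jar, bowl, spoon, mug, can) is displaced by over 30 mm or tipped (distance of any of canister_narrow, spoon_holder, spice_jar, bowl, spatula, mug, oil_can from where it was at the start of the episode above 0.03 m or angle between any of canister_narrow, spoon_holder, spice_jar's own z axis and vertical above 0.3 rad).
It also fails if it takes over 72 s, if anything falls off the work surface, if the arm or the gripper's body presses on something with over 40 N, if the wrist force passes 120 N, or if a joint passes its speed limit or range.

### The arm

A 7-joint arm with a two-finger parallel gripper is mounted at the origin on the work surface. World frame = base frame: x ahead of the robot, y to its left, z up, the work surface at z = 0. Lengths are in m, angles in rad, forces in N, time in s.
With the tool pointing down it reaches from about 0.35 to 0.9 m from the base axis. Payload 8.1 kg.
Tool frame: the origin (TCP) lies at the very end of the fingers, on their centre line; the grasp point (between the pads) lies 19 mm behind it (grip_point_offset is the distance from the TCP to the grasp point, in m); z points along the fingers, x is the direction in which the jaws open and shut, and the axes are right-handed (so a half turn about z gives the same grasp; the last joint's range is limited). The gripper opens to 92 mm and grips with 3 to 60 N. Pads are 19 mm wide; open, the fingers measure 130 mm over their backs; the gripper's body (75 mm by 190 mm) begins 47 mm behind the grasp point.
Start: joints at [1.191, 0.434, 0.025, 1.573, -0.012, 1.134, -0.075], TCP at [0.171, -0.601, 0.194] pointing down, gripper open.
Joint ranges: [-2.62, 2.62], [-0.44, 2.09], [-1.27, 1.32], [0.08, 2.57], [-1.32, 4.46], [0.12, 2], [-2.74, 2.74]. Speed limits (rad/s): [2.22, 2.22, 3.01, 3.01, 3.14, 3.14, 3.14].

### API

Orientations are given as a rotation vector (axis times angle).
In Python, from cell import observe, get_image, camera_model, sign_off, grip_point_offset gives the robot as it stands.
- The arm moves only by the tool play_rows, never from a script. Its argument "rows" is a list of rows, each a list of 7 numbers: the shift along the tool's x, y, z as a fraction of full scale, then the turn, a rotation vector about the tool's x, y, z as a fraction of full scale, then the closure, from -1 (fully open) to 1 (shut). A call has 1 to 5 rows; each row shifts and turns the pose as measured when the row begins, along the tool's axes as they then stand; what a row does not reach is not made up. Full scale, the value 1, is 0.15 m for a shift and 0.5 rad for a turn. A row lasts 1/10 s, in which the tool goes at most 50 mm and 8.59 degrees, less where a joint would pass 70% of its speed; a pose out of reach is approached as far as the arm can. A call with a number of a shift or a turn outside -1 to 1 is refused whole. A call with a gripper value outside its range is refused whole. The fingers move at their own pace and stop on an object; "force" is the grip in N (left out, the last holds). Time passes only in rows, so rows that do not move let the fingers close. It gives the time, the measured TCP pose, the force and the opening at its end, in the units of the state.
- observe(): the state, without advancing time (a new reading comes with each control period).
- get_image(name): name is "scene" or "top" or "wrist"; returns the picture (420x560x3 uint8, blue, green, red); there is no depth.
- camera_model(name): a dict with "K" (3x3 intrinsics, pixels), "dist" ([k1, k2, p1, p2, k3] as OpenCV has them; the pictures are not rectified), "R" (3x3) and "t" (3): a world point X has camera coordinates R X + t. Camera axes: x right, y down, z forward; pixel columns grow to the right and rows downward; lengths in m; the calibration is good to about 2 mm. A picture is of the moment at which its call begins: read the wrist's pose just before it. camera_model takes no time and is no camera call; for the wrist camera it gives the pose at the moment of the call.
- sign_off(): hands the job in, once; it reports no verdict.
The state is a dict: "clock": time; "joints": joint angles; "dq": joint speeds; "joint_efforts": joint torques, N m; "position": TCP position; "ee_rot": TCP orientation; "force": force on the tool from outside, world axes, zero at the start; "ft_torque": the same for the moment, N m; "width": opening from 0.0 (shut) to 1.0 (fully open).
Only numpy, scipy, OpenCV 4.12 (cv2) and the standard library are available. Lean on these libraries where they do the work, as an engineer would, in place of code of your own. Each camera call takes 0.05 s, during which the arm holds its last target.

## Working session

There is one attempt and no reset: what is moved stays moved. The work goes in short steps, Python scripts to look and compute and a tool call to move; the robot and the scene stay as the last step left them, time stands still between calls to the robot, and variables do not carry over. Pictures are saved under pics/ and viewed, and the job is handed in when it is done.

Besides the shell and the picture viewer there is one more tool, called after "Call:" by a JSON object that holds its "method" and its "body". play_rows: Moves the arm, as the interface text tells. Its arguments: {"type":"object","properties":{"rows":{"type":"array","items":{"type":"array","items":{"type":"number"}}},"force":{"type":"number"}},"required":["rows"]}

```bash
mkdir -p pics; ls
python3 - <<'E'
from cell import *
import cv2
print(observe())
print(grip_point_offset)
for n in("scene","top","wrist"):
    cv2.imwrite(f"pics/{n}0.png",get_image(n)); m=camera_model(n); print(n,m)
E
```

```text
pics
{'clock': 0.0, 'joints': array([ 1.19142042,  0.43524321,  0.02498174,  1.5740898 , -0.01159314,
        1.13397244, -0.0750978 ]), 'dq': array([ 0.00132312,  0.00035155, -0.00165957, -0.00183885,  0.00143189,
        0.00081798, -0.0004509 ]), 'joint_efforts': array([-2.93683183e-05, -6.67851019e+01,  9.85009521e-01, -3.14454424e+01,
       -6.05704263e-02,  4.30386979e-02,  2.34615745e-04]), 'position': array([ 0.17056773, -0.60070175,  0.19283536]), 'ee_rot': array([-2.50592168e+00,  1.89336029e+00,  2.09987060e-03]), 'force': array([ 0.68493681, -0.23415756, -1.06752368]), 'ft_torque': array([ 0.02686011, -0.05727864,  0.00342151]), 'width': 1.0037627016453763}
0.0188
scene {'K': array([[501.79981198,   0.        , 277.104533  ],
       [  0.        , 501.79981198, 205.47929673],
       [  0.        ,   0.        ,   1.        ]]), 'dist': array([-0.14099595,  0.        ,  0.        ,  0.        ,  0.        ]), 'R': array([[-0.17173285,  0.98514068, -0.00238206],
       [ 0.81485918,  0.14068914, -0.56232649],
       [-0.55363557, -0.09851097, -0.82691187]]), 't': array([ 0
[... 268 characters left out ...]
0.       ]), 'R': array([[ 0.01239953, -0.99991376,  0.00432637],
       [-0.98571234, -0.01295005, -0.1679389 ],
       [ 0.16798044, -0.0021822 , -0.98578791]]), 't': array([-0.00610635,  0.5678968 ,  1.21828348])}
wrist {'K': array([[370.26911786,   0.        , 279.15477525],
       [  0.        , 370.26911786, 208.06414417],
       [  0.        ,   0.        ,   1.        ]]), 'dist': array([0.02087721, 0.        , 0.        , 0.        , 0.        ]), 'R': array([[ 2.73691924e-01, -9.61817330e-01, -3.92275969e-04],
       [-9.30388878e-01, -2.64852099e-01,  2.53436187e-01],
       [-2.43863212e-01, -6.89984683e-02, -9.67352028e-01]]), 't': array([-0.62465513, -0.03185014,  0.38969029])}
```

View pics/top0.png

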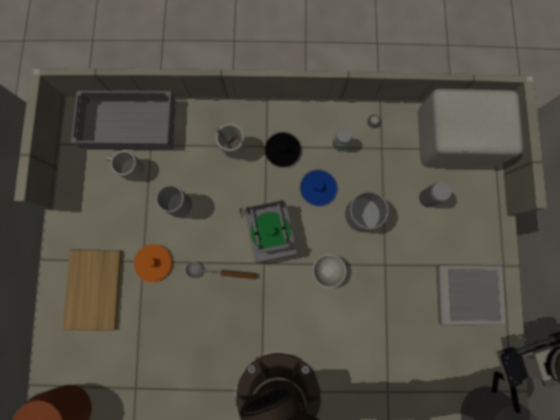

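View pics/scene0.png

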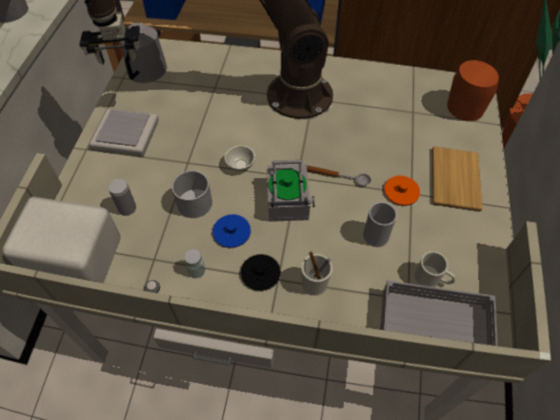

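Lid-shaped things in the top image: green at (270,231), blue at (318,188), black at (283,150) and orange at (153,262). I choose green, which is under the clamp on the steel box. The wide canister is at (368,212) and the narrow one at (173,201). Next, close crops to check the choice.

```bash
cat > h.py <<'E'
import numpy as np, cv2
from cell import *
def ray(n,uv,m=None):
    m=m or camera_model(n)
    p=cv2.undistortPoints(np.array([[uv]],float),m['K'],m['dist'])[0,0]
    R,t=m['R'],m['t']; return -R.T@t, R.T@np.array([p[0],p[1],1])
def onz(n,uv,z,m=None):
    c,d=ray(n,uv,m); return c+d*(z-c[2])/d[2]
def proj(n,X,m=None):
    m=m or camera_model(n)
    return cv2.projectPoints(np.atleast_2d(np.array(X,float)),cv2.Rodrigues(m['R'])[0],m['t'],m['K'],m['dist'])[0][:,0]
def crop(img,x0,y0,x1,y1,s,out):
    cv2.imwrite(out,cv2.resize(img[y0:y1,x0:x1],None,fx=s,fy=s,interpolation=cv2.INTER_CUBIC))
E
python3 - <<'E'
import cv2
from h import crop
t=cv2.imread('pics/top0.png');s=cv2.imread('pics/scene0.png')
import numpy as np
g=lambda i:np.clip(i.astype(float)*1.5,0,255).astype('uint8')
crop(g(t),225,190,325,265,8,'pics/tc.png')
crop(g(t),320,180,420,255,8,'pics/tcan.png')
crop(g(s),250,140,350,215,8,'pics/sc.png')
E
```

```text
(no output)
```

View pics/tc.png

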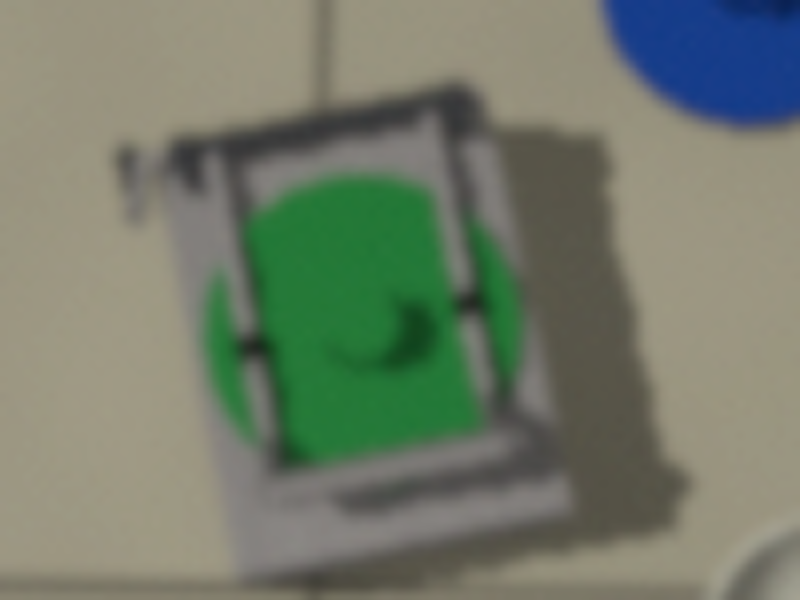

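View pics/tcan.png

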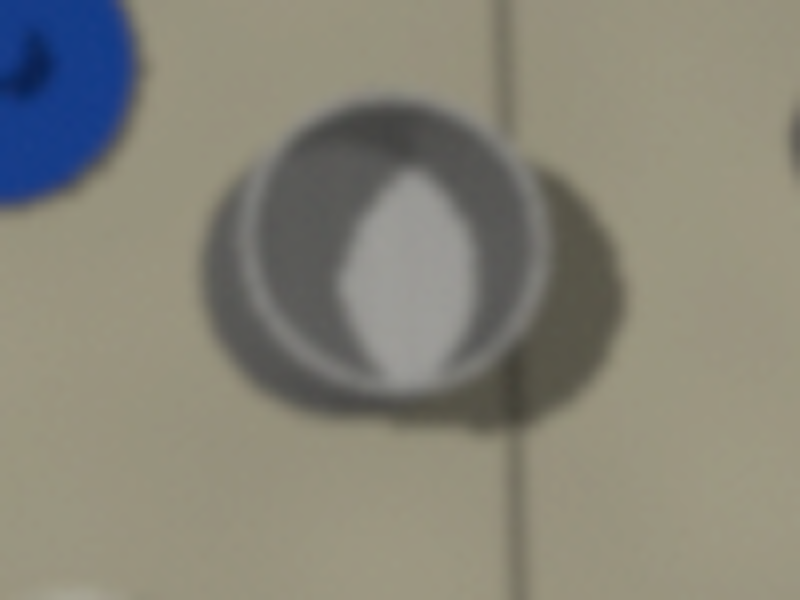

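View pics/sc.png

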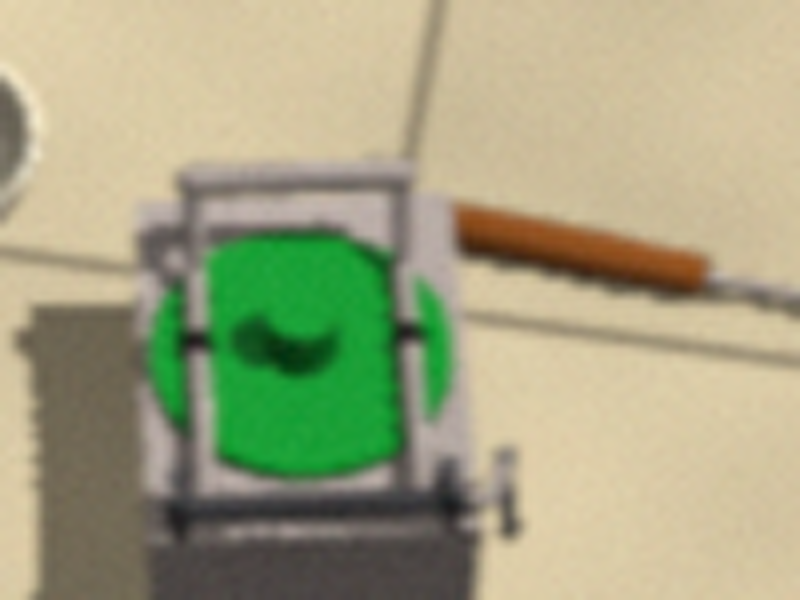

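Run:
```python
from h import *
from scipy.optimize import least_squares
px=lambda u,x0,y0:np.array([x0+u[0]/8-.44,y0+u[1]/8-.44])
T=lambda u:px(u,225,190); S=lambda u:px(u,250,140)
# box pts: local xyz, cam, pix
obs=[((-.08,.062,.08),'top',T((240,578))),((-.08,-.062,.08),'top',T((574,512))),
((-.054,0,.124),'top',T((399,462))),((0,0,.086),'top',T((365,332))),
((-.08,-.062,.08),'scene',S((137,205))),((-.08,.062,.08),'scene',S((450,200))),
((.08,-.062,.08),'scene',S((148,535))),((.08,.062,.08),'scene',S((478,535))),
((-.054,0,.124),'scene',S((297,178))),((0,0,.086),'scene',S((303,352)))]
def loc(p,L): 
    c,s=np.cos(p[2]),np.sin(p[2]); L=np.array(L); return np.array([p[0]+c*L[0]-s*L[1],p[1]+s*L[0]+c*L[1],L[2]])
f=lambda p:np.concatenate([proj(n,loc(p,L))[0]-u for L,n,u in obs])
r=least_squares(f,[.55,.02,.17],loss='soft_l1'); print(r.x); print(f(r.x).reshape(-1,2).round(1))
p=r.x
for n,L in dict(bar=(-.054,0,.124),hinge=(.075,0,.092),knob=(0,0,.098)).items(): print(n,loc(p,L).round(4))
# per cam
for cam in('top','scene'):
    o=[q for q in obs if q[1]==cam]
    g=lambda p:np.concatenate([proj(n,loc(p,L))[0]-u for L,n,u in o]); print(cam,least_squares(g,p).x)
C=lambda u:px(u,320,180)
cc=onz('top',C((395,245)),.1); e=[onz('top',C(u),.1)[:2] for u in((238,245),(552,245),(395,92),(395,398))]
print('canister',cc, np.linalg.norm(e[0]-e[1]),np.linalg.norm(e[2]-e[3]))
from scipy.optimize import least_squares
for n,u,z in(('narrow',(172,196),.125),('bowl',(330,270),.045),('blue',(318,187),.02)): print(n,onz('top',u,z))
print(proj('scene',[cc[0],cc[1],.1]), proj('scene',[.55,.02,.08]))
```

```text
[0.4786737  0.02985797 0.20583299]
[[-0.3 -0.3]
 [ 0.1 -0.3]
 [-1.   0.3]
 [-0.1 -1. ]
 [-0.3 -0.5]
 [ 0.  -1. ]
 [-0.6  0.5]
 [ 0.1 -0.7]
 [-0.  -0.1]
 [-0.1 -0.1]]
bar [0.4258 0.0188 0.124 ]
hinge [0.5521 0.0452 0.092 ]
knob [0.4787 0.0299 0.098 ]
top [0.47776303 0.02909144 0.20846414]
scene [0.47974728 0.03048174 0.20105047]
canister [ 0.53870647 -0.25620387  0.1       ] 0.1145266537886651 0.11234124851689438
narrow [0.5684732  0.31081185 0.125     ]
bowl [ 0.36645018 -0.14851218  0.045     ]
blue [ 0.62208153 -0.11582947  0.02      ]
[[190.43855436 183.53177287]] [[280.12623504 203.17071803]]
```

```bash
cat >> h.py <<'E'
from scipy.spatial.transform import Rotation as Ro
def go(pos,yaw=None,R=None):
    """print tool-frame shift (frac) & turn (frac) to reach TCP pos with tool down, tool x at world yaw"""
    o=observe(); Rt=Ro.from_rotvec(o['ee_rot']); x,y=np.cos(yaw),np.sin(yaw)
    if R is None: R=Ro.from_matrix(np.array([[x,y,0],[y,-x,0],[0,0,-1]]))
    d=Rt.inv().apply(np.array(pos)-o['position'])/.15; w=(Rt.inv()*R).as_rotvec()/.5
    print('t',round(o['clock'],2),'p',o['position'].round(4),'F',o['force'].round(2),'w',round(o['width'],3),'shift',d.round(3),'turn',w.round(3))
E
python3 - <<'E'
from h import *
o=observe(); R=Ro.from_rotvec(o['ee_rot']).as_matrix(); print(R.round(3))
m=camera_model('wrist'); c=-m['R'].T@m['t']; print('cam in tool',R.T@(c-o['position']), 'dir', R.T@m['R'][2])
for yaw in(.206,.206-np.pi): go([.426,.019,.25],yaw)
E
```

```text
[[ 0.273 -0.962 -0.   ]
 [-0.962 -0.273  0.001]
 [-0.001  0.    -1.   ]]
cam in tool [-4.44053397e-05 -6.82651368e-02 -1.91761645e-01] dir [8.92188640e-04 2.53318201e-01 9.67382599e-01]
t 0.15 p [ 0.1706 -0.6008  0.193 ] F [ 0.51  0.12 -0.79] w 1.001 shift [-3.51  -2.767 -0.376] turn [-2.e-03  2.e-03 -3.e+00]
t 0.15 p [ 0.1706 -0.6008  0.193 ] F [ 0.51  0.12 -0.79] w 1.001 shift [-3.51  -2.767 -0.376] turn [2.000e-03 2.000e-03 3.283e+00]
```

Call:
{"method": "play_rows", "body": {"rows": [[0, 0, -0.33, 0, 0, 0, -1], [0, 0, -0.33, 0, 0, 0, -1], [-0.08, -0.32, 0, 0, 0, -0.18, 0], [-0.08, -0.32, 0, 0, 0, -0.18, 0.3], [-0.08, -0.32, 0, 0, 0, -0.18, 0.3]], "force": 15}}

```text
clock: 0.65
position: [0.2863, -0.5184, 0.2932]
ee_rot: [2.732, -1.551, -0.01]
force: [0.2, -0.2, 0.2]
width: 0.789
```

Call:
{"method": "play_rows", "body": {"rows": [[-0.08, -0.32, 0, 0, 0, -0.2, 0.3], [-0.08, -0.32, 0, 0, 0, -0.2, 0.3], [-0.08, -0.32, 0, 0, 0, -0.2, 0.3], [-0.08, -0.32, 0, 0, 0, -0.2, 0.3], [-0.08, -0.32, 0, 0, 0, -0.2, 0.3]]}}

```text
clock: 1.15
position: [0.4235, -0.3105, 0.2918]
ee_rot: [-3.038, 0.793, 0.01]
force: [0.9, 0.4, 0.6]
width: 0.367
```

Run:
```python
from h import *
go([.426,.019,.25],.206); print(observe()['joints'].round(2))
```

```text
t 1.15 p [ 0.4235 -0.3105  0.2918] F [0.93 0.37 0.64] w 0.367 shift [-1.057 -1.925  0.287] turn [-0.006  0.013 -1.433]
[ 0.76  0.23 -0.28  1.63  0.06  1.3  -0.05]
```

Call:
{"method": "play_rows", "body": {"rows": [[-0.15, -0.27, 0, 0, 0, -0.205, 0.3], [-0.125, -0.29, 0, 0, 0, -0.205, 0.3], [-0.1, -0.3, 0, 0, 0, -0.205, 0.3], [-0.06, -0.31, 0, 0, 0, -0.205, 0.3], [-0.03, -0.31, 0, 0, 0, -0.205, 0.3]]}}

```text
clock: 1.65
position: [0.4216, -0.0647, 0.2917]
ee_rot: [-3.137, -0.042, 0.009]
force: [1.3, 0.2, 0.7]
width: 0.348
```

Call:
{"method": "play_rows", "body": {"rows": [[0, -0.31, 0.05, 0, 0, -0.205, 0.3], [0.03, -0.31, 0.1, 0, 0, -0.205, 0.35], [0, 0, 0, 0, 0, 0, 0.35]]}}

```text
clock: 1.95
position: [0.4168, 0.0379, 0.27]
ee_rot: [-3.111, -0.395, 0.004]
force: [-0.7, -0.0, -0.5]
width: 0.329
```

Run:
```python
from h import *
go([.426,.019,.2],.206); print(observe()['joints'].round(2))
m=camera_model('wrist'); i=get_image('wrist'); cv2.imwrite('pics/w1.png',i)
print(proj('wrist',[[.4258,.0188,.124],[.4787,.0299,.110]],m))
```

```text
t 1.95 p [0.4168 0.0379 0.27  ] F [-0.66 -0.03 -0.48] w 0.329 shift [0.029 0.14  0.466] turn [-0.011  0.004  0.093]
[ 0.4   0.08 -0.65  1.87  0.05  1.21 -0.01]
[[283.2893771  209.03649808]
 [338.26961957 207.9925167 ]]
```

View pics/w1.png

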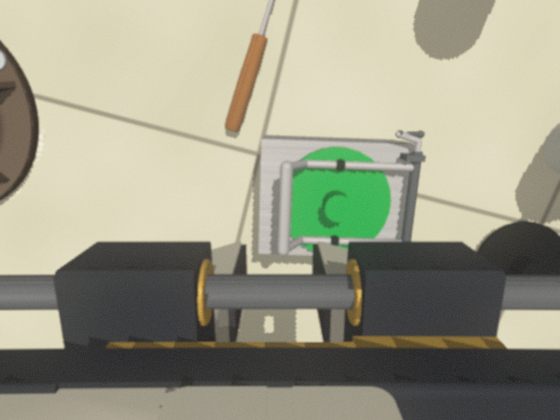

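The wrist view shows the bar at (285,208) and the knob at (339,208), within 2 px of the projected estimates of (283,209) and (338,208). Descending.

Call:
{"method": "play_rows", "body": {"rows": [[0.03, 0.14, 0.23, 0, 0, 0.09, 0.35], [0, 0, 0.25, 0, 0, 0, 0.35], [0, 0, 0.0, 0, 0, 0, 0.35]]}}

```text
clock: 2.3
position: [0.4285, 0.0137, 0.1978]
ee_rot: [-3.124, -0.31, -0.002]
force: [-0.4, 0.2, 0.5]
width: 0.325
```

Run:
```python
from h import *
go([.426,.019,.110],.206)
```

```text
t 2.3 p [0.4285 0.0137 0.1978] F [-0.39  0.23  0.48] w 0.325 shift [-0.01  -0.037  0.586] turn [-0.004 -0.002 -0.016]
```

Call:
{"method": "play_rows", "body": {"rows": [[-0.01, -0.04, 0.2, 0, 0, 0, 0.35], [0, 0, 0.2, 0, 0, 0, 0.35], [0, 0, 0.12, 0, 0, 0, 0.35], [0, 0, 0.02, 0, 0, 0, 0.35]]}}

```text
clock: 2.7
position: [0.4298, 0.0161, 0.1197]
ee_rot: [3.127, 0.298, 0.008]
force: [-0.7, 0.3, 0.9]
width: 0.327
```

Run:
```python
from h import *
go([.426,.019,.110],.206)
cv2.imwrite('pics/w2.png',get_image('wrist'))
```

```text
t 2.7 p [0.4298 0.0161 0.1197] F [-0.67  0.26  0.92] w 0.327 shift [-0.022 -0.024  0.064] turn [ 0.002 -0.011 -0.031]
```

View pics/w2.png

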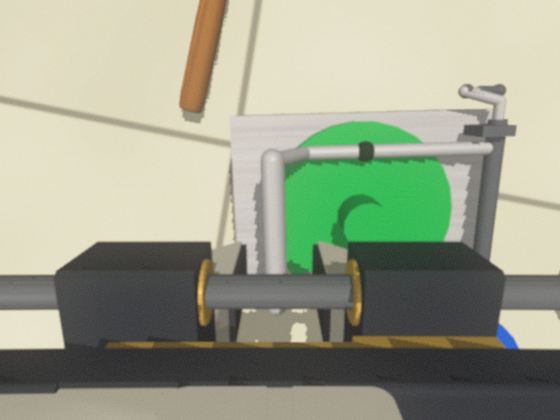

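The bar runs down column 275, between the two fingers and about 4 mm off centre. I'll correct that, go down and close.

Call:
{"method": "play_rows", "body": {"rows": [[-0.025, -0.02, 0.07, 0, 0, -0.03, 0.35], [0, 0, 0, 0, 0, 0, 0.7], [0, 0, 0, 0, 0, 0, 1], [0, 0, 0, 0, 0, 0, 1], [0, 0, 0, 0, 0, 0, 1]], "force": 15}}

```text
clock: 3.25
position: [0.4291, 0.0179, 0.1134]
ee_rot: [3.123, 0.32, 0.02]
force: [-0.2, -0.2, -0.1]
width: 0.032
```

```bash
cat >> h.py <<'E'
H=np.array([.5521,.0452,.092]); YB=.206; ex=np.array([np.cos(YB),np.sin(YB),0]); r=.133
def arc():
    """state of the grip along the arc"""
    o=observe(); Rt=Ro.from_rotvec(o['ee_rot']); g=o['position']-Rt.apply([0,0,.0188]) if 0 else o['position']
    d=g-H; X=d@ex; Z=d[2]; return o,Rt,X,Z
E
python3 - <<'E'
from h import *
go([.426,.019,.110],.206)
E
```

```text
t 3.25 p [0.4291 0.0179 0.1134] F [-0.2  -0.21 -0.1 ] w 0.032 shift [-0.019 -0.011  0.022] turn [ 0.006 -0.024 -0.003]
```

Width 0.032 is about 3 mm, less than the 12 mm rod, so the bar is not held. I'll look.

Run:
```python
from h import *
cv2.imwrite('pics/w3.png',get_image('wrist'));t=get_image('scene');crop(t,250,140,350,215,8,'pics/s3.png')
go([.426,.019,.110],.206)
```

```text
t 3.35 p [0.429  0.018  0.1132] F [-0.7   1.14 -0.2 ] w 0.01 shift [-0.018 -0.011  0.021] turn [ 0.006 -0.024 -0.003]
```

View pics/w3.png

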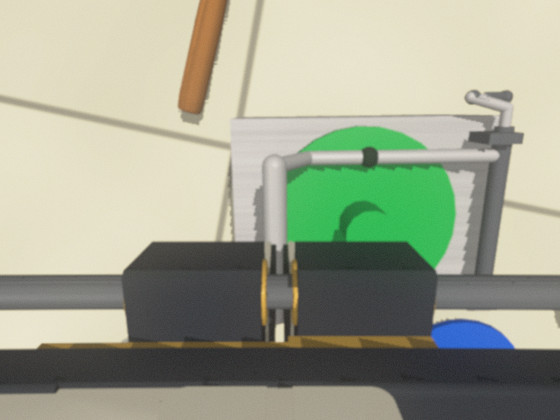

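View pics/s3.png

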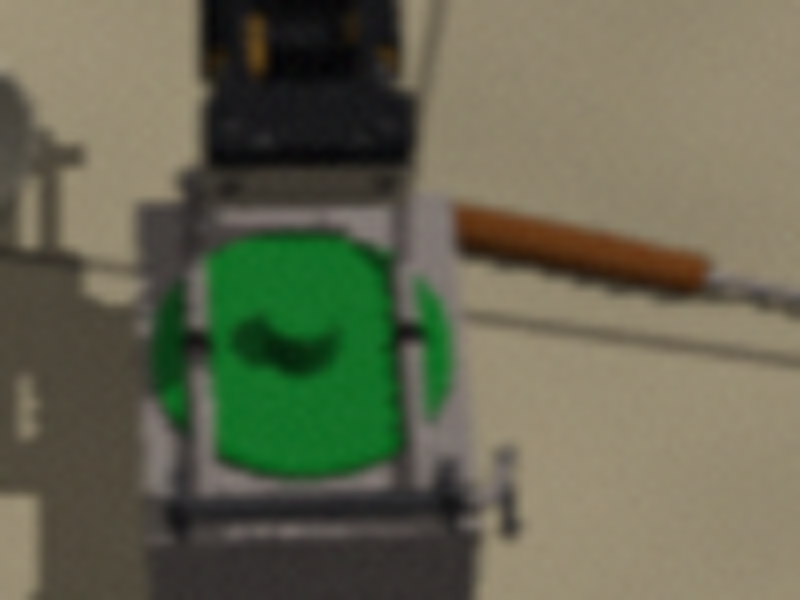

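Run:
```python
from h import *
a=cv2.imread('pics/w2.png');b=cv2.imread('pics/w3.png')
g=lambda i:(255*(i/255.)**.5).astype('uint8')
crop(g(a),200,140,360,350,2.5,'pics/a.png');crop(g(b),200,140,360,350,2.5,'pics/b.png')
cv2.imwrite('pics/ab.png',np.hstack([cv2.imread('pics/a.png'),cv2.imread('pics/b.png')]))
o=observe();m=camera_model('wrist')
R=Ro.from_rotvec(o['ee_rot'])
for L in([0,0,0],[0,-.0095,0],[0,0.0095,0],[0,0,-.019],[0,-.0095,-.019]): print(L,proj('wrist',o['position']+R.apply(L),m))
print(proj('wrist',[[.4258,.0188,.124],H+0],m) if 0 else '')
```

```text
[0, 0, 0] [[278.04531885 238.86702371]]
[0, -0.0095, 0] [[278.04113907 222.22701723]]
[0, 0.0095, 0] [[278.04931193 255.12541716]]
[0, 0, -0.019] [[277.85917918 251.58454132]]
[0, -0.0095, -0.019] [[277.85223256 233.42346663]]
```

View pics/ab.png

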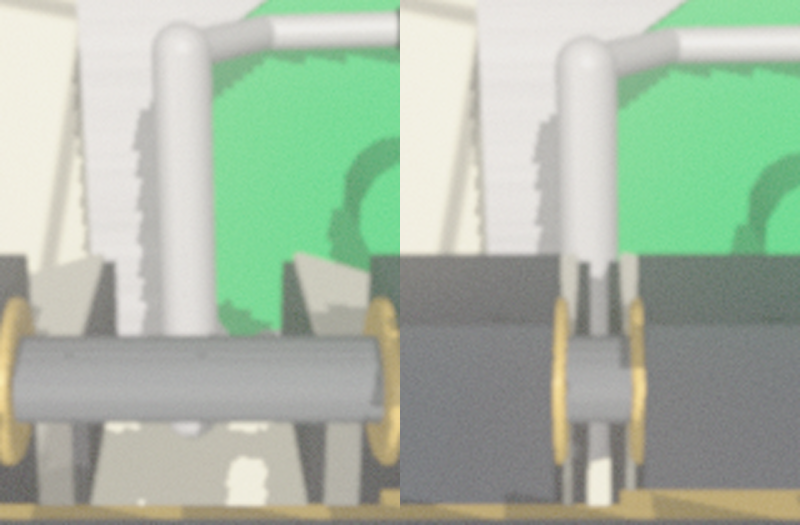

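Run:
```python
from h import *
g=lambda i:(255*(i/255.)**.5).astype('uint8')
t=g(get_image('top'));crop(t,225,190,325,265,4,'pics/a.png');crop(g(get_image('scene')),230,100,330,200,4,'pics/b.png')
a=cv2.imread('pics/a.png');b=cv2.imread('pics/b.png');b=b[:,:];a=cv2.copyMakeBorder(a,0,100,0,0,0)
cv2.imwrite('pics/ab2.png',np.hstack([a,b]))
```

```text
(no output)
```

View pics/ab2.png

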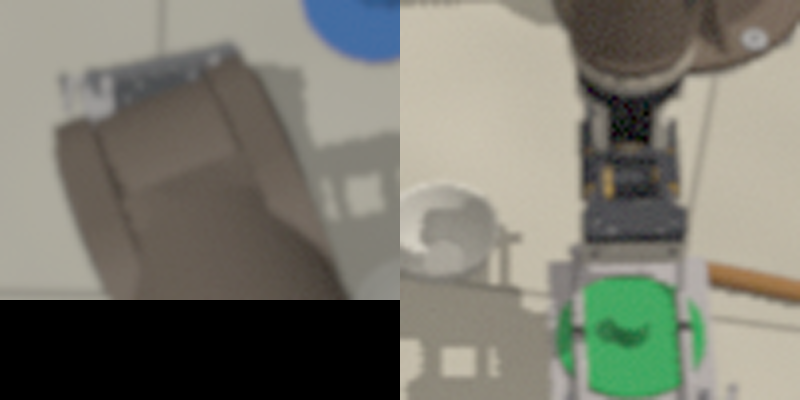

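Call:
{"method": "play_rows", "body": {"rows": [[0, 0, -0.05, 0, 0, 0, 1], [0, 0, -0.05, 0, 0, 0, 1]]}}

```text
clock: 3.65
position: [0.4278, 0.018, 0.1282]
ee_rot: [3.124, 0.321, 0.015]
force: [-0.1, 1.0, 0.1]
width: 0.007
```

Run:
```python
from h import *
go([.426,.019,.110],.206)
g=lambda i:(255*(i/255.)**.5).astype('uint8')
crop(g(get_image('wrist')),200,80,520,350,2.5,'pics/w4.png')
```

```text
t 3.65 p [0.4278 0.018  0.1282] F [-0.09  1.04  0.06] w 0.007 shift [-0.012 -0.01   0.121] turn [ 0.005 -0.019 -0.002]
```

View pics/w4.png

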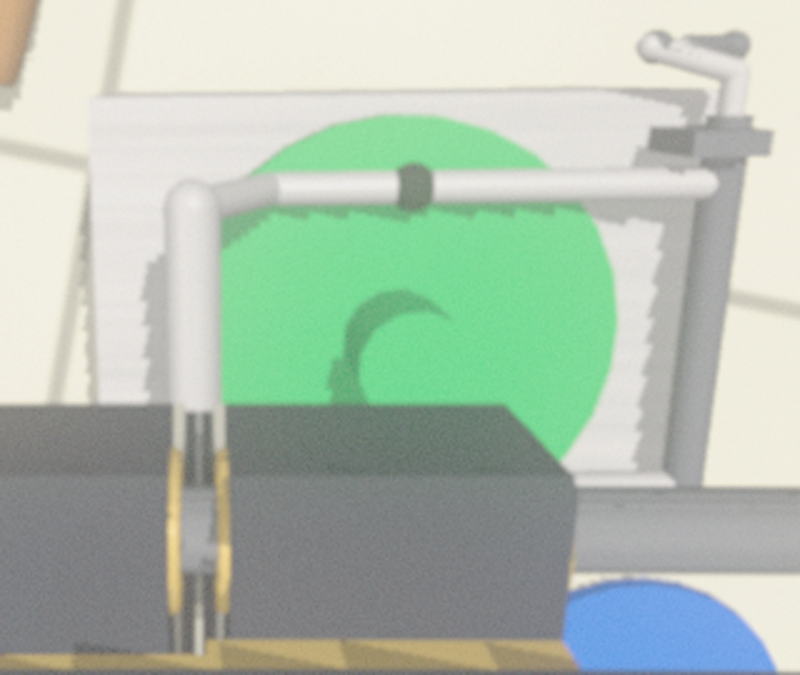

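Run:
```python
from h import *
o=observe();m=camera_model('wrist');R=Ro.from_rotvec(o['ee_rot'])
C=R.inv().apply(-m['R'].T@m['t']-o['position']); RC=m['R']@R.as_matrix()
def mod(p,rv):
    Rt=Ro.from_rotvec(rv).as_matrix(); Rw=RC@Rt.T; c=np.array(p)+Rt@C
    return dict(K=m['K'],dist=m['dist'],R=Rw,t=-Rw@c)
V=[((.4168,.0379,.27),(-3.111,-.395,.004),(286.5,166)),((.4298,.0161,.1197),(3.127,.298,.008),(272,155)),((.429,.018,.1132),(3.123,.32,.02),(274,160)),((.4278,.018,.1282),(3.124,.321,.015),(277,157))]
A=np.zeros((3,3));b=np.zeros(3)
for p,r_,u in V:
    c,d=ray('wrist',u,mod(p,r_)); d/=np.linalg.norm(d); P=np.eye(3)-np.outer(d,d); A+=P;b+=P@c
X=np.linalg.solve(A,b); print(X)
for p,r_,u in V: print(proj('wrist',X,mod(p,r_)),u)
e=np.array([.4258,.0188,.124])+.04*np.array([-np.sin(.206),np.cos(.206),0]); print('pred',e,[proj('wrist',e,mod(p,r_)).round(0) for p,r_,u in V])
```

```text
[0.41777588 0.06242144 0.13926754]
[[287.14360917 164.39431398]] (286.5, 166)
[[271.42399028 155.38941259]] (272, 155)
[[274.03301677 161.71096938]] (274, 160)
[[276.52222885 158.00702493]] (277, 157)
pred [0.41761816 0.05795428 0.124     ] [array([[285., 167.]]), array([[270., 161.]]), array([[272., 166.]]), array([[275., 163.]])]
```

The bar did not follow the lift, and there was no force on it. The visible fingertips also seem to end above the stated TCP. I'll feel for the bar's top with the closed fingers, in small steps down.

Call:
{"method": "play_rows", "body": {"rows": [[-0.015, 0, 0.04, 0, 0, 0, 1], [0, 0, 0.04, 0, 0, 0, 1], [0, 0, 0.03, 0, 0, 0, 1], [0, 0, 0, 0, 0, 0, 1]]}}

```text
clock: 4.1
position: [0.4265, 0.0173, 0.1119]
ee_rot: [3.123, 0.32, 0.02]
force: [-0.4, -0.4, 0.3]
width: 0.007
```

Call:
{"method": "play_rows", "body": {"rows": [[0, 0, 0.03, 0, 0, 0, 1], [0, 0, 0, 0, 0, 0, 1]]}}

```text
clock: 4.3
position: [0.4263, 0.0174, 0.1065]
ee_rot: [3.123, 0.321, 0.018]
force: [0.1, 0.3, -0.3]
width: 0.005
```

Call:
{"method": "play_rows", "body": {"rows": [[0, 0, 0.03, 0, 0, 0, 1], [0, 0, 0, 0, 0, 0, 1]]}}

```text
clock: 4.5
position: [0.4263, 0.0174, 0.1015]
ee_rot: [3.123, 0.321, 0.018]
force: [0.5, -0.3, -0.4]
width: -0.001
```

Call:
{"method": "play_rows", "body": {"rows": [[0, 0, 0.03, 0, 0, 0, 1], [0, 0, 0, 0, 0, 0, 1]]}}

```text
clock: 4.7
position: [0.4267, 0.0174, 0.0968]
ee_rot: [3.123, 0.321, 0.019]
force: [-0.8, 0.1, 1.6]
width: 0.007
```

Run:
```python
from h import *
go([.426,.019,.110],.206)
g=lambda i:(255*(i/255.)**.5).astype('uint8')
crop(g(get_image('wrist')),200,80,520,350,2.5,'pics/w5.png')
```

```text
t 4.7 p [0.4267 0.0174 0.0968] F [-0.8   0.07  1.65] w 0.007 shift [-0.002 -0.011 -0.088] turn [ 0.006 -0.024 -0.003]
```

View pics/w5.png

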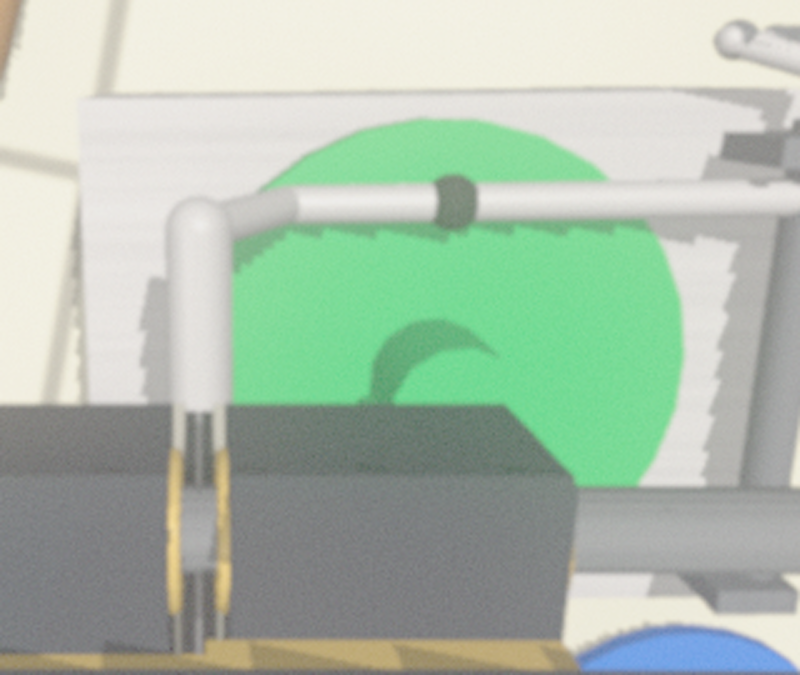

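Call:
{"method": "play_rows", "body": {"rows": [[0, 0, 0.02, 0, 0, 0, 1], [0, 0, 0, 0, 0, 0, 1]]}}

```text
clock: 4.95
position: [0.4266, 0.0171, 0.0955]
ee_rot: [3.121, 0.32, 0.018]
force: [-3.9, -0.0, 13.0]
width: 0.007
```

Call:
{"method": "play_rows", "body": {"rows": [[0, 0, 0.02, 0, 0, 0, 1]]}}

```text
clock: 5.05
position: [0.4265, 0.017, 0.0942]
ee_rot: [3.12, 0.32, 0.018]
force: [-18.7, -3.1, 58.0]
width: 0.007
```

Call:
{"method": "play_rows", "body": {"rows": [[0, 0, -0.1, 0, 0, 0, 1], [0, 0, -0.1, 0, 0, 0, 0.35], [0, 0, -0.1, 0, 0, 0, 0.35], [0, 0, -0.1, 0, 0, 0, 0.35]]}}

```text
clock: 5.45
position: [0.4247, 0.0175, 0.1555]
ee_rot: [3.12, 0.321, 0.015]
force: [0.5, 0.0, -0.4]
width: 0.216
```

Run:
```python
from h import *
go([.426,.019,.110],.206)
m=camera_model('wrist');i=get_image('wrist');cv2.imwrite('pics/w6.png',i)
print(proj('wrist',[[.4258,.0188,.124],[.4787,.0299,.110]],m))
t=get_image('top');s=get_image('scene')
g=lambda i:np.clip(i.astype(float)*1.5,0,255).astype('uint8')
crop(g(s),250,140,350,215,8,'pics/s6.png')
```

```text
t 5.45 p [0.4247 0.0175 0.1555] F [ 0.46  0.02 -0.44] w 0.216 shift [ 0.008 -0.01   0.303] turn [ 0.013 -0.018 -0.002]
[[280.01359981 220.29010546]
 [361.05230949 213.93099741]]
```

View pics/w6.png

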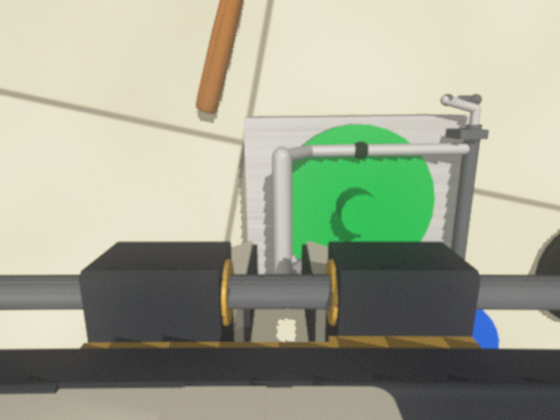

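View pics/s6.png

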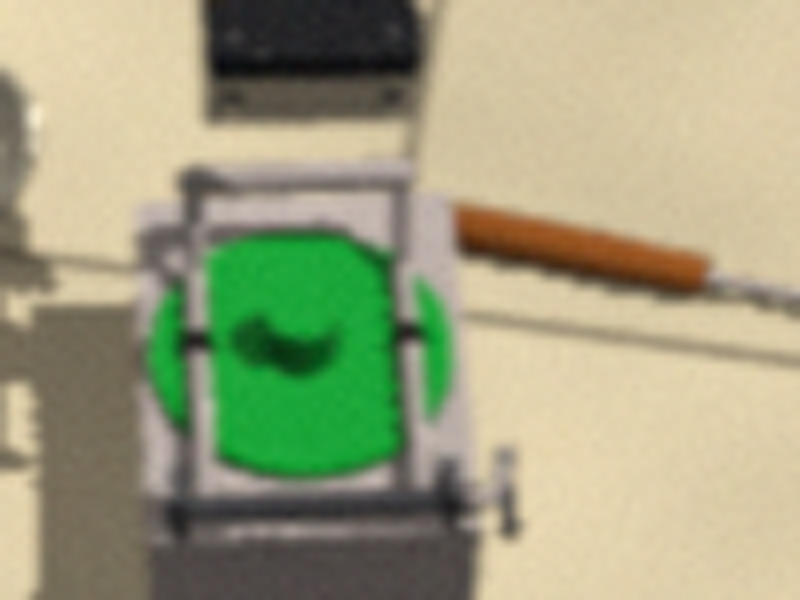

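Run:
```python
from h import *
for X in(.42,.44,.46):
  for z in (.12,.155,.19,.22): print(X,z,proj('scene',[[X,.018-.0375,z],[X,.018+.0375,z]]).round(1).tolist())
s=get_image('scene');g=lambda i:(255*(i/255.)**.45).astype('uint8')
crop(g(s),240,80,340,180,6,'pics/s7.png')
```

```text
0.42 0.12 [[274.6, 159.4], [298.9, 162.6]]
0.42 0.155 [[274.5, 152.0], [299.2, 155.2]]
0.42 0.19 [[274.4, 144.3], [299.6, 147.6]]
0.42 0.22 [[274.4, 137.4], [300.0, 140.7]]
0.44 0.12 [[273.4, 164.4], [297.9, 167.7]]
0.44 0.155 [[273.3, 157.0], [298.3, 160.4]]
0.44 0.19 [[273.2, 149.4], [298.6, 152.7]]
0.44 0.22 [[273.1, 142.5], [299.0, 145.9]]
0.46 0.12 [[272.3, 169.5], [296.9, 172.9]]
0.46 0.155 [[272.1, 162.2], [297.3, 165.5]]
0.46 0.19 [[272.0, 154.5], [297.6, 157.9]]
0.46 0.22 [[271.9, 147.7], [297.9, 151.2]]
```

View pics/s7.png

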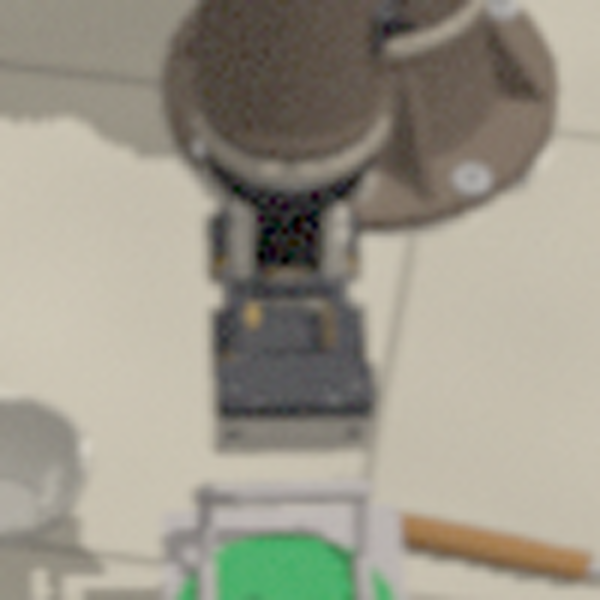

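View pics/wrist0.png

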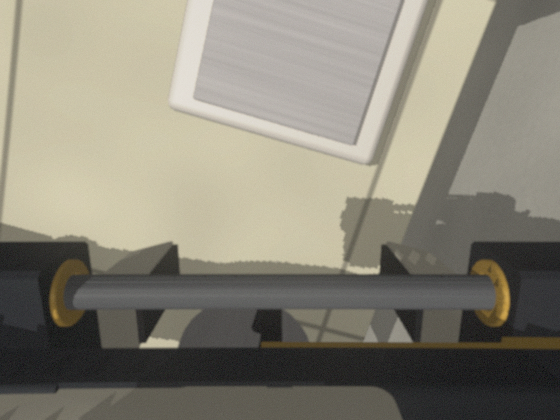

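All the evidence now agrees that the real finger ends lie about 33 mm short of the reported TCP:
- **Touch:** contact with the bar's top (z 0.130) came at a reported z of 0.0965.
- **Wrist image:** in the first wrist picture the fingertip gap of 204 px, at 92 mm opening, gives a depth of 167 mm, not the 203 mm expected.

The box and frame are unmoved in the scene view: bar at crop (297,178) as before. I'll allow for the 33 mm from here on. For a good hold the reported z should be about 0.076.

Call:
{"method": "play_rows", "body": {"rows": [[0.005, -0.01, 0.1, 0, 0, 0, 0.35], [0, 0, 0.15, 0, 0, 0, 0.35], [0, 0, 0.15, 0, 0, 0, 0.35], [0, 0, 0.1, 0, 0, 0, 0.35], [0, 0, 0, 0, 0, 0, 0.35]], "force": 15}}

```text
clock: 6.15
position: [0.4239, 0.0183, 0.0737]
ee_rot: [3.12, 0.32, 0.01]
force: [0.0, -0.2, -0.1]
width: 0.326
```

Run:
```python
from h import *
go([.426,.019,.076],.206)
cv2.imwrite('pics/w8.png',get_image('wrist'))
```

```text
t 6.15 p [0.4239 0.0183 0.0737] F [ 0.04 -0.19 -0.12] w 0.326 shift [ 0.015 -0.002 -0.016] turn [ 0.011 -0.012 -0.003]
```

View pics/w8.png

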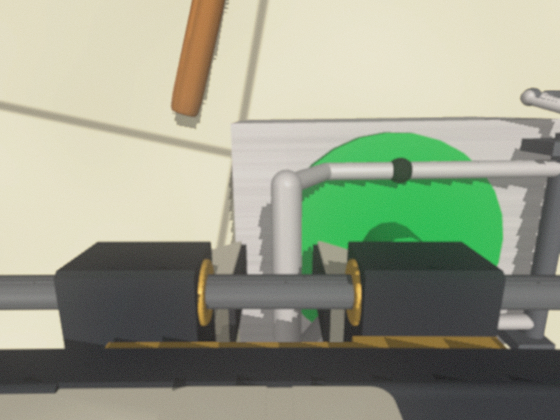

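The bar, at column 287, now lies between the fingers (247 and 313) and above their ends. I'll centre 3 mm and close.

Call:
{"method": "play_rows", "body": {"rows": [[0.02, 0, 0, 0, 0, 0, 0.4], [0, 0, 0, 0, 0, 0, 0.8], [0, 0, 0, 0, 0, 0, 1], [0, 0, 0, 0, 0, 0, 1]], "force": 15}}

```text
clock: 6.6
position: [0.4271, 0.019, 0.0757]
ee_rot: [3.12, 0.32, 0.01]
force: [-3.8, -0.9, -0.2]
width: 0.124
```

```bash
cat >> h.py <<'E'
G0=None
def arc2(step,z_off,x_off):
    """z_off: bar centre z minus reported TCP z; x_off bar along ex minus TCP. Prints arc angle and the next tool shift for an arc step (m)."""
    o=observe(); Rt=Ro.from_rotvec(o['ee_rot']); d=o['position']-H; X=d@ex+x_off; Z=d[2]+z_off
    a=np.arctan2(Z,-X); rad=np.hypot(X,Z); a2=a+step/r
    t=np.array([-r*np.cos(a2)-X, r*np.sin(a2)-Z]); w=ex*t[0]+np.array([0,0,t[1]])
    ta=np.array([np.sin(a),np.cos(a)]); F=o['force']; Ft=F@ex*ta[0]+F[2]*ta[1]; Fr=-F@ex*np.cos(a)+F[2]*np.sin(a)
    yl=d@np.array([-ex[1],ex[0],0])
    print(f"t {o['clock']:.2f} a {np.degrees(a):.1f} rad {rad:.4f} y {yl:.4f} F {F.round(1)} Ftan {Ft:.1f} Frad {Fr:.1f} w {o['width']:.3f} shift {(Rt.inv().apply(w)/.15).round(3)} tilt {Rt.as_matrix()[:,2].round(3)}")
    return a
E
python3 - <<'E'
from h import *
arc2(.02,.05,0)
E
```

```text
t 6.60 a 14.8 rad 0.1321 y -0.0001 F [-3.8 -0.9 -0.2] Ftan -1.2 Frad 3.8 w 0.124 shift [ 0.038  0.001 -0.127] tilt [ 0.007 -0.005 -1.   ]
```

Call:
{"method": "play_rows", "body": {"rows": [[0.027, 0, -0.089, 0, 0, 0, 1], [0.036, 0, -0.086, 0, 0, 0, 1], [0.045, 0, -0.081, 0, 0, 0, 1]]}}

```text
clock: 6.9
position: [0.442, 0.0228, 0.1146]
ee_rot: [3.121, 0.32, 0.009]
force: [2.4, 1.4, -7.5]
width: 0.125
```

Run:
```python
from h import *
arc2(.02,.0483,-.0013)
```

```text
t 6.90 a 32.0 rad 0.1339 y 0.0006 F [ 2.4  1.4 -7.5] Ftan -4.9 Frad -6.2 w 0.125 shift [ 0.085  0.    -0.104] tilt [ 0.006 -0.004 -1.   ]
```

Call:
{"method": "play_rows", "body": {"rows": [[0.058, 0, -0.072, 0, 0, 0, 1], [0.061, 0, -0.07, 0, 0, 0, 1], [0.068, 0, -0.063, 0, 0, 0, 1]]}}

```text
clock: 7.2
position: [0.4664, 0.0284, 0.1465]
ee_rot: [3.12, 0.32, 0.001]
force: [0.5, 1.6, -5.9]
width: 0.125
```

Run:
```python
from h import *
arc2(.015,.0483,-.0013)
```

```text
t 7.20 a 49.3 rad 0.1357 y 0.0011 F [ 0.5  1.6 -5.9] Ftan -3.2 Frad -5.0 w 0.125 shift [ 0.091  0.    -0.047] tilt [ 0.001 -0.005 -1.   ]
```

Call:
{"method": "play_rows", "body": {"rows": [[0.078, 0, -0.05, 0, 0, 0, 1], [0.082, 0, -0.046, 0, 0, 0, 1], [0.084, 0, -0.038, 0, 0, 0, 1]]}}

```text
clock: 7.5
position: [0.4973, 0.0352, 0.1683]
ee_rot: [3.118, 0.319, -0.014]
force: [-4.3, -0.1, 4.6]
width: 0.121
```

Run:
```python
from h import *
arc2(.005,.0483,-.0013)
```

```text
t 7.50 a 65.4 rad 0.1370 y 0.0014 F [-4.3 -0.1  4.6] Ftan -1.9 Frad 5.9 w 0.121 shift [ 0.042 -0.     0.01 ] tilt [-0.008 -0.008 -1.   ]
```

Call:
{"method": "play_rows", "body": {"rows": [[0.038, 0, -0.022, 0, 0, 0, 1], [0.038, 0, -0.014, 0, 0, 0, 1]]}}

```text
clock: 7.7
position: [0.5087, 0.0379, 0.1736]
ee_rot: [3.118, 0.32, -0.015]
force: [-1.1, -0.2, -1.6]
width: 0.122
```

Run:
```python
from h import *
arc2(.005,.0453,-.0013)
```

```text
t 7.70 a 70.4 rad 0.1348 y 0.0017 F [-1.1 -0.2 -1.6] Ftan -1.6 Frad -1.2 w 0.122 shift [ 0.036 -0.     0.   ] tilt [-0.009 -0.008 -1.   ]
```

Call:
{"method": "play_rows", "body": {"rows": [[0.036, 0, -0.011, 0, 0, 0, 1], [0.036, 0, -0.009, 0, 0, 0, 1]]}}

```text
clock: 7.9
position: [0.5192, 0.04, 0.177]
ee_rot: [3.118, 0.32, -0.016]
force: [-1.4, -0.2, -0.3]
width: 0.122
```

Call:
{"method": "play_rows", "body": {"rows": [[0.036, 0, -0.007, 0, 0, 0, 1], [0.036, 0, -0.006, 0, 0, 0, 1]]}}

```text
clock: 8.1
position: [0.5306, 0.0425, 0.1795]
ee_rot: [3.117, 0.32, -0.016]
force: [-1.7, -0.2, 0.4]
width: 0.121
```

Run:
```python
from h import *
arc2(.005,.0453,-.0013)
```

```text
t 8.10 a 80.2 rad 0.1347 y 0.0017 F [-1.7 -0.2  0.4] Ftan -1.6 Frad 0.7 w 0.121 shift [ 0.035 -0.     0.006] tilt [-0.009 -0.009 -1.   ]
```

Call:
{"method": "play_rows", "body": {"rows": [[0.03, 0, -0.004, 0, 0, 0, 1]]}}

```text
clock: 8.2
position: [0.5357, 0.0435, 0.1802]
ee_rot: [3.117, 0.32, -0.015]
force: [-0.7, 0.3, 2.6]
width: 0.126
```

Call:
{"method": "play_rows", "body": {"rows": [[0.03, 0, -0.003, 0, 0, 0, 1]]}}

```text
clock: 8.3
position: [0.5407, 0.0446, 0.1807]
ee_rot: [3.118, 0.32, -0.014]
force: [-0.7, 0.3, 2.6]
width: 0.125
```

Call:
{"method": "play_rows", "body": {"rows": [[0.03, 0, -0.002, 0, 0, 0, 1]]}}

```text
clock: 8.4
position: [0.5457, 0.0456, 0.181]
ee_rot: [3.118, 0.319, -0.014]
force: [-1.3, 0.6, 2.1]
width: 0.124
```

Call:
{"method": "play_rows", "body": {"rows": [[0.03, 0, -0.001, 0, 0, 0, 1]]}}

```text
clock: 8.5
position: [0.5506, 0.0466, 0.1812]
ee_rot: [3.118, 0.32, -0.013]
force: [-1.2, -0.4, 0.3]
width: 0.122
```

Run:
```python
from h import *
arc2(.005,.0453,-.0013)
```

```text
t 8.50 a 89.0 rad 0.1345 y 0.0017 F [-1.2 -0.4  0.3] Ftan -1.2 Frad 0.3 w 0.122 shift [ 0.034 -0.     0.01 ] tilt [-0.008 -0.008 -1.   ]
```

Call:
{"method": "play_rows", "body": {"rows": [[0.03, 0, 0, 0, 0, 0, 1]]}}

```text
clock: 8.6
position: [0.5554, 0.0476, 0.1812]
ee_rot: [3.118, 0.319, -0.013]
force: [-5.8, -0.4, 4.8]
width: 0.127
```

Call:
{"method": "play_rows", "body": {"rows": [[0.03, 0, 0.001, 0, 0, 0, 1]]}}

```text
clock: 8.7
position: [0.5592, 0.0484, 0.181]
ee_rot: [3.117, 0.32, -0.017]
force: [-7.6, -1.1, 8.7]
width: 0.123
```

Call:
{"method": "play_rows", "body": {"rows": [[0.03, 0, 0.003, 0, 0, 0, 1]]}}

```text
clock: 8.8
position: [0.563, 0.0491, 0.1807]
ee_rot: [3.116, 0.319, -0.019]
force: [-6.7, -1.2, 9.5]
width: 0.126
```

Call:
{"method": "play_rows", "body": {"rows": [[0.03, 0, 0.004, 0, 0, 0, 1]]}}

```text
clock: 8.9
position: [0.5669, 0.05, 0.1805]
ee_rot: [3.116, 0.319, -0.022]
force: [-6.2, -0.7, 9.5]
width: 0.124
```

Run:
```python
from h import *
arc2(.005,.0453,-.0013)
```

```text
t 8.90 a 96.0 rad 0.1345 y 0.0016 F [-6.2 -0.7  9.5] Ftan -7.2 Frad 8.7 w 0.124 shift [ 0.032 -0.     0.014] tilt [-0.013 -0.011 -1.   ]
```

The force jumped to about 6 N at x = 0.555, so that was the stop, and I pushed past it. Backing off at once.

Call:
{"method": "play_rows", "body": {"rows": [[-0.04, 0, -0.003, 0, 0, 0, 1], [-0.04, 0, -0.001, 0, 0, 0, 1]]}}

```text
clock: 9.1
position: [0.5541, 0.0474, 0.1808]
ee_rot: [3.115, 0.32, -0.027]
force: [-0.5, -0.6, 2.8]
width: 0.127
```

Run:
```python
from h import *
arc2(.005,.0453,-.0013)
cv2.imwrite('pics/w9.png',get_image('wrist'))
s=get_image('scene');g=lambda i:(255*(i/255.)**.6).astype('uint8')
crop(g(s),230,100,350,220,5,'pics/s9.png')
```

```text
t 9.10 a 90.5 rad 0.1341 y 0.0017 F [-0.5 -0.6  2.8] Ftan -0.7 Frad 2.8 w 0.127 shift [ 0.033 -0.     0.008] tilt [-0.016 -0.012 -1.   ]
```

View pics/w9.png

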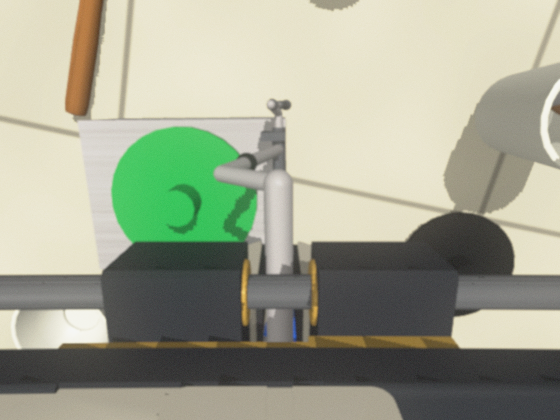

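View pics/s9.png

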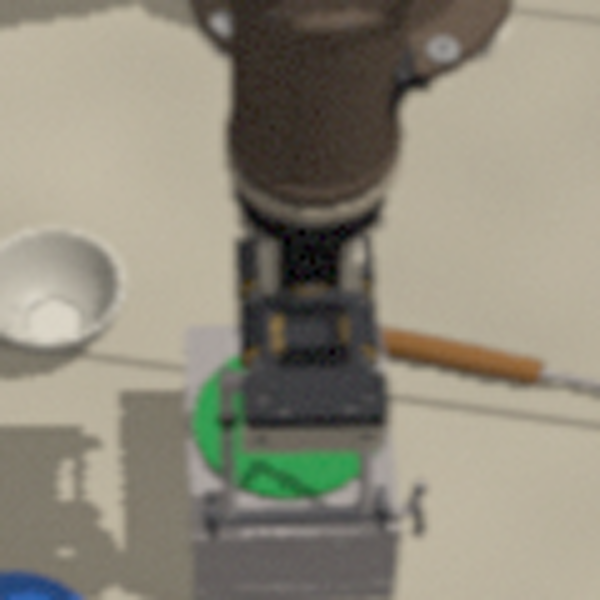

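The stop is at about 91° of frame angle: the force rose from about 1.2 N to 6 N between x 0.551 and 0.555. So the hold-open point is near 81°, i.e. about 67° of lift, within the stated range. I'll open the jaws slightly, with the front finger standing by as a catch.

Call:
{"method": "play_rows", "body": {"rows": [[0, 0, 0, 0, 0, 0, 0.5], [0, 0, 0, 0, 0, 0, 0.4], [0, 0, 0, 0, 0, 0, 0.4], [0, 0, 0, 0, 0, 0, 0.4]]}}

```text
clock: 9.6
position: [0.5567, 0.0474, 0.1809]
ee_rot: [3.116, 0.319, -0.021]
force: [0.6, -0.5, 0.6]
width: 0.299
```

Run:
```python
from h import *
arc2(.005,.0453,-.0013)
cv2.imwrite('pics/w10.png',get_image('wrist'))
```

```text
t 9.60 a 91.6 rad 0.1342 y 0.0012 F [ 0.6 -0.5  0.6] Ftan 0.4 Frad 0.6 w 0.299 shift [ 0.033 -0.     0.009] tilt [-0.012 -0.011 -1.   ]
```

View pics/w10.png

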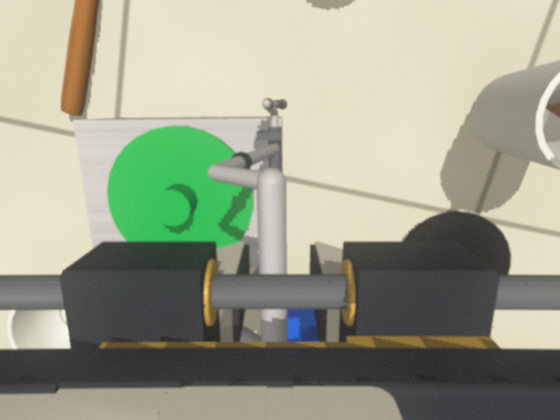

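The bar is at column 272, between the fingers (247 and 313) and touching neither. It stands by itself. Withdrawing upward.

Call:
{"method": "play_rows", "body": {"rows": [[-0.02, 0, -0.03, 0, 0, 0, 0.4], [0, 0, -0.15, 0, 0, 0, 0.4], [0, 0, -0.2, 0, 0, 0, 0.4], [0, 0, -0.2, 0, 0, 0, 0.4], [0, 0, -0.1, 0, 0, 0, 0.4]]}}

```text
clock: 10.15
position: [0.5529, 0.0475, 0.285]
ee_rot: [3.116, 0.32, -0.028]
force: [0.4, 0.1, -1.2]
width: 0.302
```

Run:
```python
from h import *
m=camera_model('wrist')
cv2.imwrite('pics/w11.png',get_image('wrist'))
s=get_image('scene');g=lambda i:(255*(i/255.)**.6).astype('uint8')
crop(g(s),230,100,350,220,5,'pics/s11.png')
go([.4787-.06*ex[0],.0299-.06*ex[1],.26],.206+np.pi/2)
print(observe()['joints'].round(2))
```

```text
t 10.25 p [0.5534 0.0476 0.2849] F [ 0.23  0.19 -0.15] w 0.298 shift [-0.909  0.014  0.182] turn [-0.016  0.039 -3.145]
[ 0.25  0.33 -0.6   1.55  0.2   1.34 -0.16]
```

View pics/w11.png

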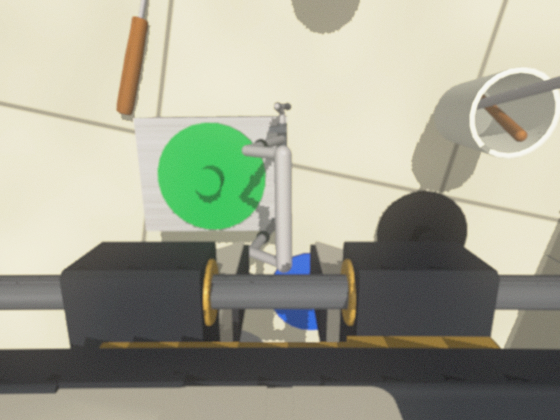

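View pics/s11.png

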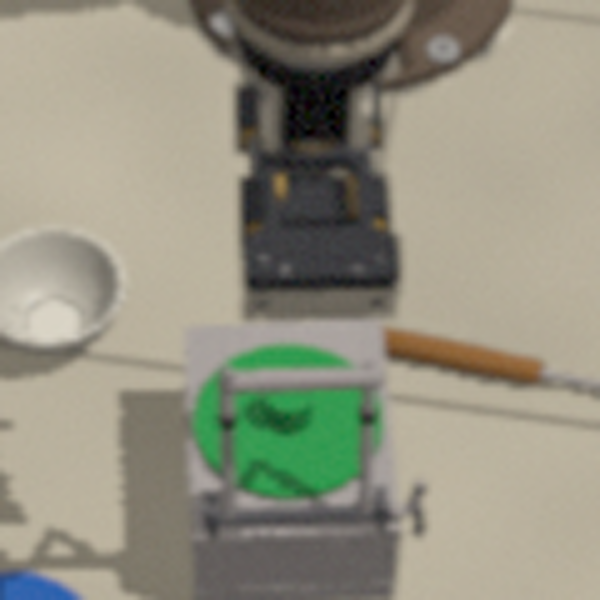

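Clamp stands open by itself and the lid is in place. Moving back and turning the tool so that the jaws lie along the box's y.

Call:
{"method": "play_rows", "body": {"rows": [[-0.3, 0, 0, 0, 0, 0, 0.4], [-0.3, 0, 0, 0, 0, 0, 0.2], [-0.25, 0, 0, 0, 0, -0.28, 0.1], [0, 0, 0, 0, 0, -0.29, 0.1], [0, 0, 0, 0, 0, -0.29, 0.1]]}}

```text
clock: 10.75
position: [0.4217, 0.0201, 0.282]
ee_rot: [2.976, 0.994, -0.038]
force: [-0.1, 0.6, -0.2]
width: 0.452
```

Call:
{"method": "play_rows", "body": {"rows": [[0, 0, 0, 0, 0, -0.29, 0.1], [0, 0, 0, 0, 0, -0.29, 0.1], [0, 0, 0, 0, 0, -0.29, 0.1], [0, 0, 0, 0, 0, -0.29, 0.1], [0, 0, 0, 0, 0, -0.29, 0.1]]}}

```text
clock: 11.25
position: [0.4179, 0.0189, 0.2784]
ee_rot: [-2.401, -2.015, 0.045]
force: [0.3, -0.1, -0.1]
width: 0.453
```

Run:
```python
from h import *
go([.4787,.0299,.2],.206+np.pi/2); print(observe()['joints'].round(2))
```

```text
t 11.25 p [0.4179 0.0189 0.2784] F [ 0.34 -0.06 -0.09] w 0.453 shift [0.152 0.398 0.511] turn [-0.053  0.026 -0.762]
[ 0.49  0.11 -0.72  1.83  0.08  1.26  1.14]
```

Call:
{"method": "play_rows", "body": {"rows": [[0, 0, 0, -0.05, 0.02, -0.28, -0.1], [0, 0, 0, 0, 0, -0.28, -0.1], [0, 0, 0, 0, 0, -0.18, -0.1], [0, 0, 0, 0, 0, 0, -0.1]]}}

```text
clock: 11.65
position: [0.4155, 0.0183, 0.2752]
ee_rot: [1.97, 2.446, -0.011]
force: [0.0, 0.4, 1.3]
width: 0.547
```

Run:
```python
from h import *
go([.4787,.0299,.2],.206+np.pi/2); print(observe()['joints'].round(2))
m=camera_model('wrist');print(proj('wrist',[[.4787,.0299,.110]],m))
cv2.imwrite('pics/w12.png',get_image('wrist'))
```

```text
t 11.65 p [0.4155 0.0183 0.2752] F [0.02 0.42 1.25] w 0.547 shift [-0.011  0.43   0.5  ] turn [-0.01   0.01   0.017]
[ 0.54  0.09 -0.75  1.86  0.07  1.22  1.55]
[[278.09428975 245.49647638]]
```

View pics/w12.png

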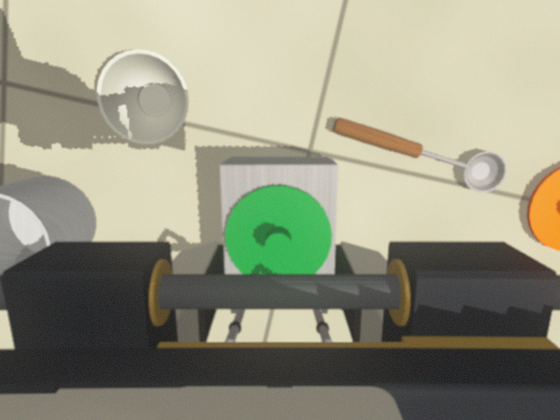

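Knob at (278,243), predicted (278,245). Moving over it and going down.

Call:
{"method": "play_rows", "body": {"rows": [[-0.01, 0.22, 0, 0, 0, 0.02, -0.1], [0, 0.21, 0.1, 0, 0, 0, -0.1], [0, 0, 0.3, 0, 0, 0, -0.1], [0, 0, 0.3, 0, 0, 0, -0.1], [0, 0, 0, 0, 0, 0, -0.1]]}}

```text
clock: 12.2
position: [0.4816, 0.029, 0.1665]
ee_rot: [2.008, 2.412, -0.01]
force: [0.1, -0.7, 0.2]
width: 0.55
```

Run:
```python
from h import *
go([.4787,.0299,.057],.206+np.pi/2)
m=camera_model('wrist');print(proj('wrist',[[.4787,.0299,.110]],m))
cv2.imwrite('pics/w13.png',get_image('wrist'))
```

```text
t 12.2 p [0.4816 0.029  0.1665] F [ 0.05 -0.73  0.15] w 0.55 shift [ 0.014 -0.016  0.73 ] turn [-0.005  0.013 -0.047]
[[281.85094553 207.77515437]]
```

View pics/w13.png

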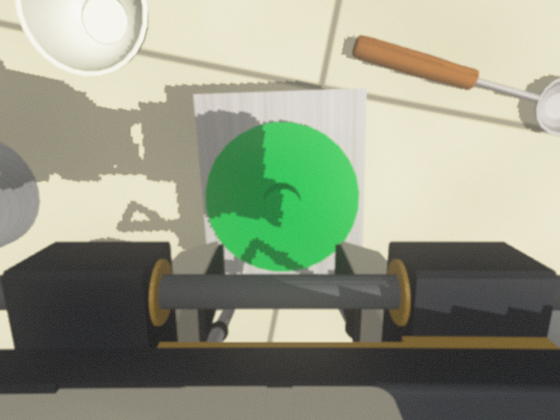

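Call:
{"method": "play_rows", "body": {"rows": [[0.015, -0.016, 0.2, 0, 0.01, -0.045, -0.1], [0, 0, 0.2, 0, 0, 0, -0.1], [0, 0, 0.15, 0, 0, 0, -0.1], [0, 0, 0.08, 0, 0, 0, -0.1], [0, 0, 0, 0, 0, 0, -0.1]]}}

```text
clock: 12.75
position: [0.4884, 0.032, 0.083]
ee_rot: [1.983, 2.42, 0.012]
force: [-0.3, -0.6, -0.1]
width: 0.548
```

Run:
```python
from h import *
go([.4787,.0299,.057],.206+np.pi/2)
m=camera_model('wrist');print(proj('wrist',[[.4787,.0299,.110]],m))
cv2.imwrite('pics/w14.png',get_image('wrist'))
```

```text
t 12.75 p [0.4884 0.032  0.083 ] F [-0.28 -0.64 -0.11] w 0.548 shift [-0.    -0.069  0.172] turn [ 0.029  0.01  -0.016]
[[278.56497902 237.83416471]]
```

View pics/w14.png

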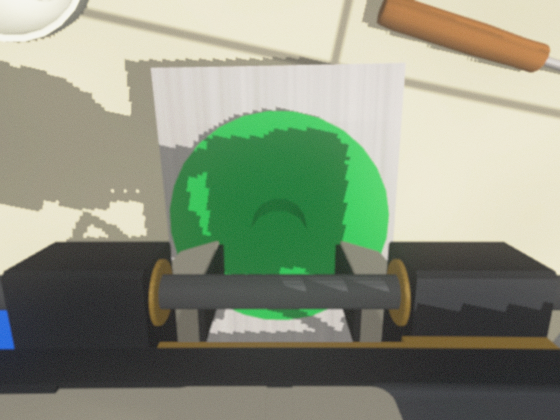

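Call:
{"method": "play_rows", "body": {"rows": [[0, -0.08, 0.06, 0.03, 0.01, -0.015, -0.1], [0, 0, 0.06, 0, 0, 0, -0.1], [0, 0, 0, 0, 0, 0, -0.1]]}}

```text
clock: 13.1
position: [0.4789, 0.0297, 0.0678]
ee_rot: [1.98, 2.434, 0.005]
force: [0.2, 0.2, 0.2]
width: 0.546
```

Run:
```python
from h import *
go([.4787,.0299,.057],.206+np.pi/2)
```

```text
t 13.1 p [0.4789 0.0297 0.0678] F [0.25 0.15 0.19] w 0.546 shift [ 0.002 -0.002  0.072] turn [ 0.01   0.003 -0.002]
```

Call:
{"method": "play_rows", "body": {"rows": [[0, 0, 0.055, 0.01, 0, 0, -0.1], [0, 0, 0.02, 0, 0, 0, -0.1], [0, 0, 0, 0, 0, 0, -0.1]]}}

```text
clock: 13.4
position: [0.4794, 0.0296, 0.056]
ee_rot: [1.982, 2.436, -0.002]
force: [-0.3, -0.1, 0.3]
width: 0.549
```

Run:
```python
from h import *
go([.4787,.0299,.057],.206+np.pi/2)
```

```text
t 13.4 p [0.4794 0.0296 0.056 ] F [-0.26 -0.05  0.28] w 0.549 shift [ 0.003 -0.004 -0.006] turn [ 0.     0.003 -0.003]
```

Closing on the knob with 15 N.

Call:
{"method": "play_rows", "body": {"rows": [[0, 0, 0, 0, 0, 0, 0.3], [0, 0, 0, 0, 0, 0, 0.8], [0, 0, 0, 0, 0, 0, 1], [0, 0, 0, 0, 0, 0, 1], [0, 0, 0, 0, 0, 0, 1]], "force": 15}}

```text
clock: 13.9
position: [0.4795, 0.0299, 0.0561]
ee_rot: [1.982, 2.436, -0.001]
force: [-0.2, 0.8, -1.4]
width: 0.305
```

Run:
```python
from h import *
go([.4787,.0299,.057],.206+np.pi/2)
```

```text
t 13.9 p [0.4795 0.0299 0.0561] F [-0.15  0.76 -1.39] w 0.305 shift [ 0.001 -0.005 -0.006] turn [ 0.     0.003 -0.002]
```

Knob held: width 0.305 is 28 mm. Lifting.

Call:
{"method": "play_rows", "body": {"rows": [[0, 0, -0.06, 0, 0, 0, 1], [0, 0, -0.1, 0, 0, 0, 1], [0, -0.02, -0.15, 0, 0, 0, 1], [0, -0.02, -0.2, 0, 0, 0, 1], [0, 0, 0, 0, 0, 0, 1]]}}

```text
clock: 14.4
position: [0.4724, 0.0293, 0.1368]
ee_rot: [-1.98, -2.438, 0.003]
force: [0.2, 0.2, -1.4]
width: 0.299
```

Run:
```python
from h import *
go([.5387,-.2562,.16],.206+np.pi/2); print(observe()['joints'].round(2))
m=camera_model('wrist')
cv2.imwrite('pics/w15.png',get_image('wrist'))
s=get_image('scene');g=lambda i:(255*(i/255.)**.6).astype('uint8')
crop(g(s),150,90,350,220,4,'pics/s15.png')
```

```text
t 14.4 p [0.4724 0.0293 0.1368] F [ 0.16  0.22 -1.41] w 0.299 shift [-1.953  0.042 -0.154] turn [-0.004  0.001  0.   ]
[ 0.41  0.35 -0.73  1.96  0.29  0.94  1.31]
```

View pics/w15.png

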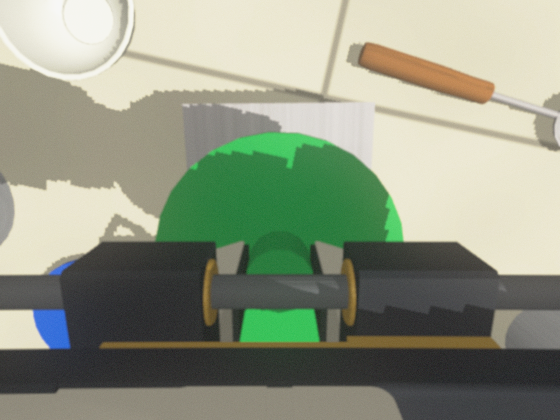

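View pics/s15.png

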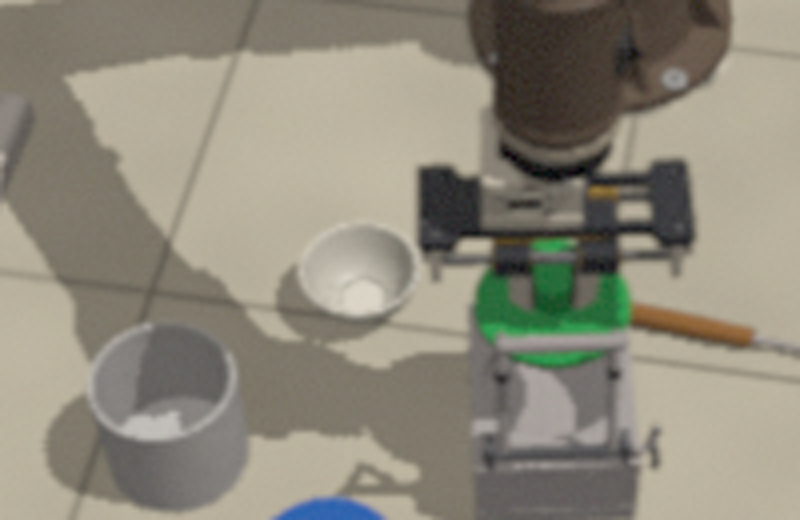

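Lid is clear (origin about 155 mm up) and level, and the clamp still stands. Moving it sideways toward the canister.

Call:
{"method": "play_rows", "body": {"rows": [[-0.15, 0, -0.05, 0, 0, 0, 1], [-0.25, 0, -0.05, 0, 0, 0, 1], [-0.28, 0, 0, 0, 0, 0, 1], [-0.28, 0, 0, 0, 0, 0, 1], [-0.28, 0, 0, 0, 0, 0, 1]]}}

```text
clock: 15.0
position: [0.5081, -0.1522, 0.1462]
ee_rot: [-1.959, -2.445, 0.008]
force: [0.2, -0.2, -1.1]
width: 0.301
```

Run:
```python
from h import *
go([.5387,-.2562,.15],.206+np.pi/2); print(observe()['joints'].round(2))
```

```text
t 15.0 p [ 0.5081 -0.1522  0.1462] F [ 0.21 -0.18 -1.12] w 0.301 shift [-0.721  0.048 -0.028] turn [-0.02  -0.007  0.027]
[ 0.69  0.42 -0.67  1.81  0.3   1.02  1.69]
```

Call:
{"method": "play_rows", "body": {"rows": [[-0.25, 0.02, -0.02, -0.01, 0, 0.02, 1], [-0.25, 0.02, 0, -0.01, 0, 0, 1], [-0.15, 0.01, 0, 0, 0, 0, 1], [-0.06, 0, 0, 0, 0, 0, 1], [0, 0, 0, 0, 0, 0, 1]]}}

```text
clock: 15.5
position: [0.5345, -0.2661, 0.1419]
ee_rot: [-1.982, -2.424, 0.004]
force: [-0.3, 0.8, -1.0]
width: 0.301
```

Run:
```python
from h import *
go([.5387,-.2562,.11],.206+np.pi/2); print(observe()['joints'].round(2))
g=lambda i:(255*(i/255.)**.6).astype('uint8')
cv2.imwrite('pics/w16.png',get_image('wrist'))
crop(g(get_image('scene')),140,110,280,230,5,'pics/s16.png')
```

```text
t 15.5 p [ 0.5345 -0.2661  0.1419] F [-0.29  0.81 -1.02] w 0.301 shift [0.058 0.042 0.212] turn [-0.017 -0.013 -0.012]
[ 0.79  0.52 -0.61  1.66  0.33  1.08  1.85]
```

View pics/w16.png

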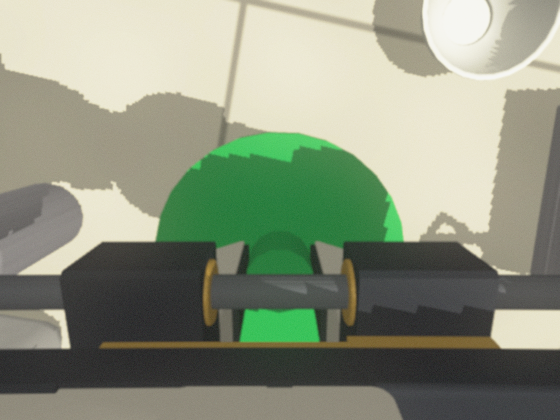

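View pics/s16.png

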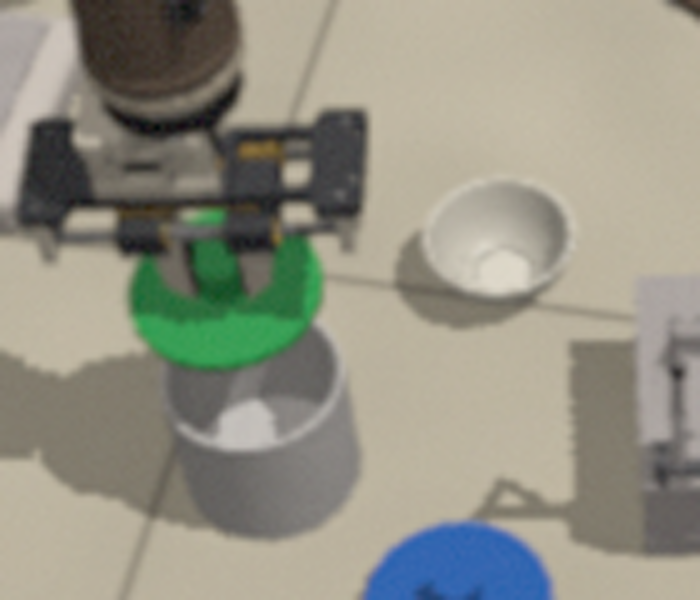

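Before lowering, I'll check the canister's centre in the second camera.

Run:
```python
from h import *
g=lambda i:(255*(i/255.)**.6).astype('uint8')
s=cv2.imread('pics/scene0.png');t=cv2.imread('pics/top0.png')
def draw(im,n,c,x0,y0,x1,y1,k,out):
    c5=cv2.resize(g(im)[y0:y1,x0:x1],None,fx=k,fy=k,interpolation=cv2.INTER_CUBIC)
    for R,col in((.056,(0,0,255)),(.052,(0,255,255))):
        th=np.linspace(0,2*np.pi,200);P=np.c_[c[0]+R*np.cos(th),c[1]+R*np.sin(th),0*th+.1]
        q=((proj(n,P)-[x0,y0]+.5)*k-.5).astype(int)
        for a in q: cv2.circle(c5,tuple(int(v) for v in a),0,col,-1)
    return c5
c=(.5387,-.2562)
A=draw(s,'scene',c,160,150,220,220,6,'');B=draw(t,'top',c,335,180,400,250,6,'')
cv2.imwrite('pics/cc.png',np.hstack([A,B]))
```

```text
(no output)
```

View pics/cc.png

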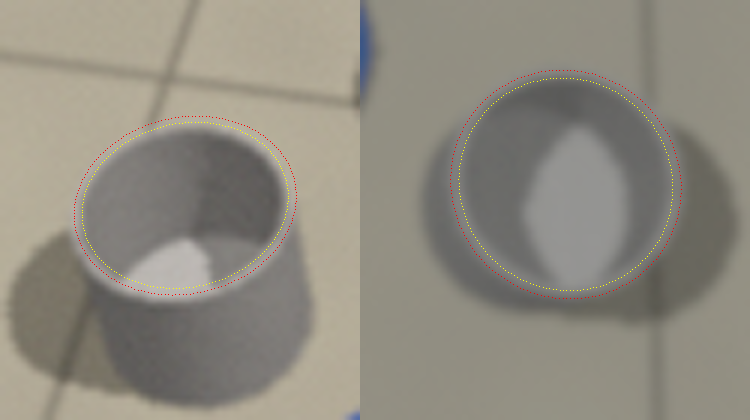

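Call:
{"method": "play_rows", "body": {"rows": [[0.06, 0.055, 0, -0.017, -0.013, -0.012, 1], [0, 0, 0.08, 0, 0, 0, 1], [0, 0, 0.05, 0, 0, 0, 1], [0, 0, 0, 0, 0, 0, 1]]}}

```text
clock: 16.0
position: [0.5417, -0.2459, 0.1218]
ee_rot: [1.967, 2.449, 0.004]
force: [-0.2, 0.1, -0.7]
width: 0.298
```

Run:
```python
from h import *
go([.541,-.256,.0763],.206+np.pi/2)
g=lambda i:(255*(i/255.)**.6).astype('uint8')
crop(g(get_image('scene')),140,130,260,230,6,'pics/s17.png')
```

```text
t 16.0 p [ 0.5417 -0.2459  0.1218] F [-0.21  0.15 -0.68] w 0.298 shift [-0.065 -0.02   0.303] turn [ 0.004 -0.003  0.022]
```

View pics/s17.png

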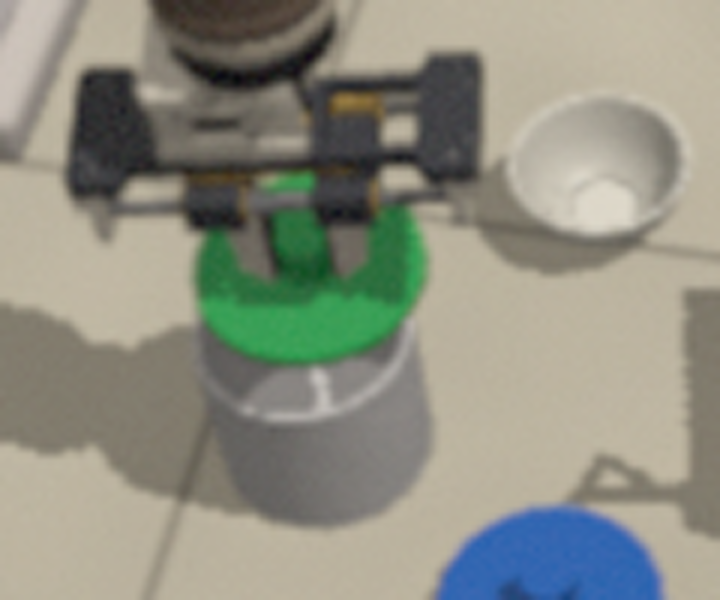

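Call:
{"method": "play_rows", "body": {"rows": [[-0.065, -0.02, 0, 0, 0, 0.02, 1], [0, 0, 0.06, 0, 0, 0, 1], [0, 0, 0.06, 0, 0, 0, 1], [0, 0, 0, 0, 0, 0, 1]]}}

```text
clock: 16.45
position: [0.5407, -0.2585, 0.1027]
ee_rot: [1.983, 2.436, 0.003]
force: [-0.4, 0.8, -2.2]
width: 0.297
```

Run:
```python
from h import *
go([.541,-.256,.0763],.206+np.pi/2)
```

```text
t 16.45 p [ 0.5407 -0.2585  0.1027] F [-0.41  0.83 -2.22] w 0.297 shift [0.016 0.005 0.176] turn [ 0.004 -0.    -0.003]
```

Call:
{"method": "play_rows", "body": {"rows": [[0.016, 0.005, 0.05, 0, 0, 0, 1], [0, 0, 0.03, 0, 0, 0, 1], [0, 0, 0, 0, 0, 0, 1]]}}

```text
clock: 16.75
position: [0.5408, -0.2556, 0.0892]
ee_rot: [1.983, 2.436, 0.003]
force: [0.8, 0.1, -1.0]
width: 0.3
```

Run:
```python
from h import *
go([.541,-.256,.0763],.206+np.pi/2)
g=lambda i:(255*(i/255.)**.6).astype('uint8')
crop(g(get_image('scene')),140,130,260,230,6,'pics/s18.png')
```

```text
t 16.75 p [ 0.5408 -0.2556  0.0892] F [ 0.85  0.06 -0.99] w 0.3 shift [-0.003  0.001  0.086] turn [ 0.003 -0.002 -0.004]
```

View pics/s18.png

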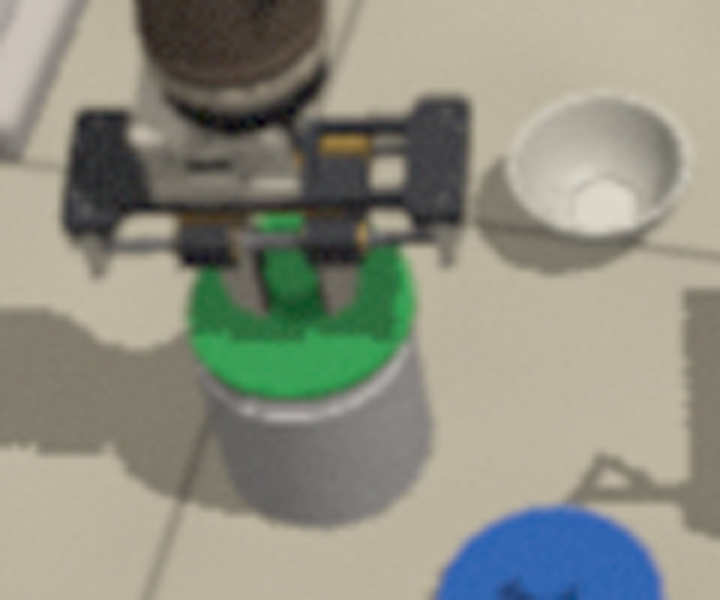

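The lid's plug is about 7 mm above the rim and looks 1 to 2 mm to the left of centre in the image. I'll nudge it and lower in small steps, watching the force.

Call:
{"method": "play_rows", "body": {"rows": [[0.01, 0, 0.03, 0, 0, 0, 1], [0, 0, 0.02, 0, 0, 0, 1]]}}

```text
clock: 17.0
position: [0.5412, -0.2539, 0.0822]
ee_rot: [1.982, 2.435, 0.004]
force: [-0.2, -0.2, -1.6]
width: 0.297
```

Call:
{"method": "play_rows", "body": {"rows": [[0, 0, 0.02, 0, 0, 0, 1]]}}

```text
clock: 17.1
position: [0.5413, -0.2538, 0.0791]
ee_rot: [1.982, 2.435, 0.004]
force: [0.3, 0.3, -1.5]
width: 0.305
```

Call:
{"method": "play_rows", "body": {"rows": [[0, 0, 0.013, 0, 0, 0, 1]]}}

```text
clock: 17.2
position: [0.5415, -0.254, 0.077]
ee_rot: [1.981, 2.435, 0.004]
force: [-0.6, -0.4, -0.7]
width: 0.3
```

Run:
```python
from h import *
go([.541,-.256,.0763],.206+np.pi/2)
g=lambda i:(255*(i/255.)**.6).astype('uint8')
crop(g(get_image('scene')),140,130,260,230,6,'pics/s19.png')
```

```text
t 17.2 p [ 0.5415 -0.254   0.077 ] F [-0.61 -0.35 -0.67] w 0.3 shift [-0.012 -0.006  0.004] turn [ 0.007  0.001 -0.003]
```

View pics/s19.png

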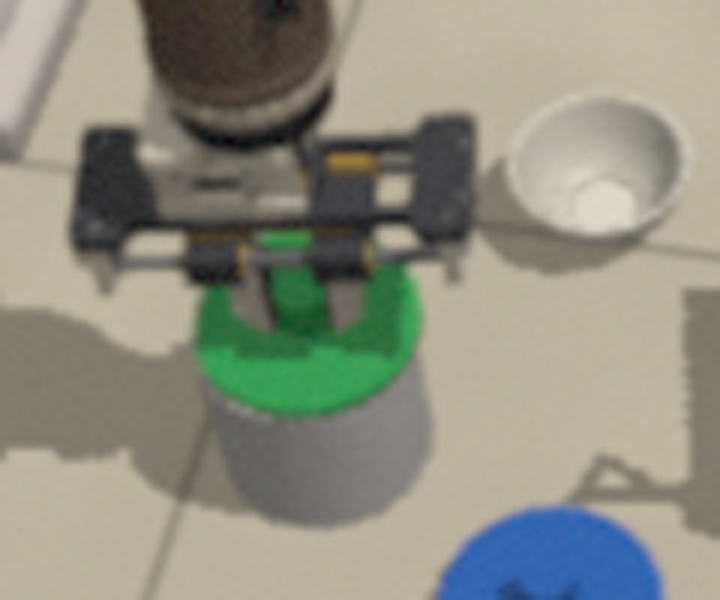

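Call:
{"method": "play_rows", "body": {"rows": [[-0.006, 0, 0.01, 0, 0, 0, 1]]}}

```text
clock: 17.35
position: [0.5418, -0.2544, 0.0759]
ee_rot: [1.982, 2.435, 0.004]
force: [-7.6, 5.7, 22.7]
width: 0.299
```

Call:
{"method": "play_rows", "body": {"rows": [[0, 0, 0.01, 0, 0, 0, 1]]}}

```text
clock: 17.45
position: [0.5418, -0.2544, 0.0759]
ee_rot: [1.981, 2.435, 0.003]
force: [-8.0, 1.0, 20.3]
width: 0.303
```

Contact at z = 0.0759, against 0.0763 computed for a seated lid. Releasing.

Call:
{"method": "play_rows", "body": {"rows": [[0, 0, -0.003, 0, 0, 0, 0.2], [0, 0, 0, 0, 0, 0, 0.0], [0, 0, 0, 0, 0, 0, 0.0], [0, 0, 0, 0, 0, 0, 0.0]]}}

```text
clock: 17.85
position: [0.5424, -0.2545, 0.0773]
ee_rot: [1.98, 2.434, 0.004]
force: [0.2, 1.1, -0.3]
width: 0.498
```

Run:
```python
from h import *
go([.541,-.256,.0763],.206+np.pi/2)
cv2.imwrite('pics/w20.png',get_image('wrist'))
```

```text
t 17.85 p [ 0.5424 -0.2545  0.0773] F [ 0.17  1.1  -0.29] w 0.498 shift [-0.008 -0.011  0.007] turn [ 0.009  0.003 -0.003]
```

View pics/w20.png

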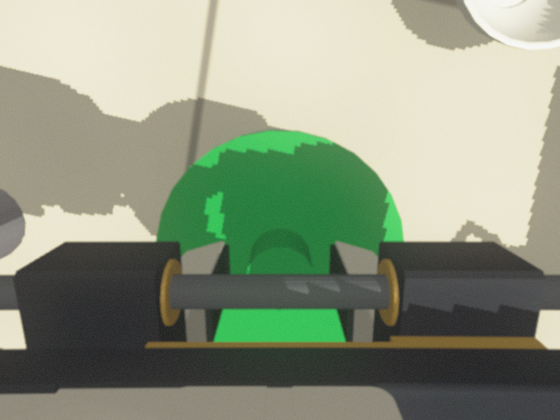

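The fingers (about columns 230 and 330) are clear of the knob on both sides. Going up.

Call:
{"method": "play_rows", "body": {"rows": [[0, 0, -0.08, 0, 0, 0, 0], [0, 0, -0.2, 0, 0, 0, 0], [0, -0.1, -0.3, 0, 0, 0, 0], [0, -0.3, -0.2, 0, 0, 0, 0], [0, -0.3, -0.1, 0, 0, 0, 0]]}}

```text
clock: 18.4
position: [0.4439, -0.2721, 0.211]
ee_rot: [1.973, 2.445, 0.01]
force: [-0.8, -1.5, 0.4]
width: 0.503
```

Call:
{"method": "play_rows", "body": {"rows": [[0, -0.3, 0, 0, 0, 0, 0], [0, -0.2, 0, 0, 0, 0, 0], [0, 0, 0, 0, 0, 0, 0], [0, 0, 0, 0, 0, 0, 0]]}}

```text
clock: 18.8
position: [0.3649, -0.2907, 0.2167]
ee_rot: [1.975, 2.433, 0.003]
force: [0.9, -0.2, 0.7]
width: 0.501
```

Run:
```python
from h import *
print(observe()['position'],observe()['force'])
g=lambda i:(255*(i/255.)**.6).astype('uint8')
t=get_image('top');s=get_image('scene')
A=cv2.resize(g(s)[130:230,140:330],None,fx=4,fy=4,interpolation=cv2.INTER_CUBIC)
B=cv2.resize(g(t)[165:265,225:415],None,fx=4,fy=4,interpolation=cv2.INTER_CUBIC)
cv2.imwrite('pics/s21.png',A);cv2.imwrite('pics/t21.png',B);cv2.imwrite('pics/top21.png',t)
```

```text
[ 0.36490271 -0.29069135  0.21671061] [ 0.86999551 -0.22433183  0.7203776 ]
```

View pics/s21.png

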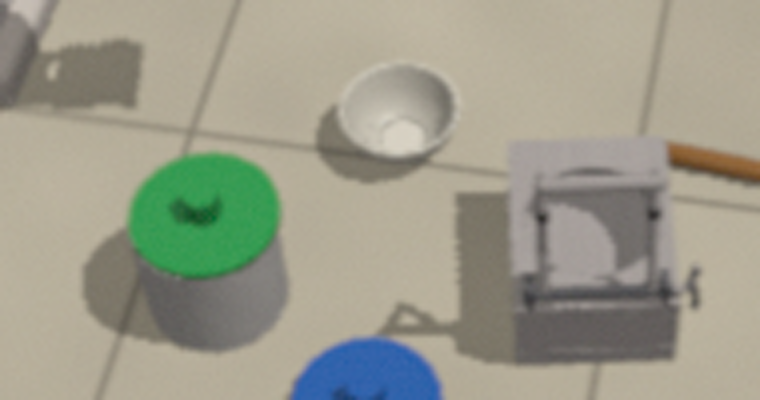

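View pics/t21.png

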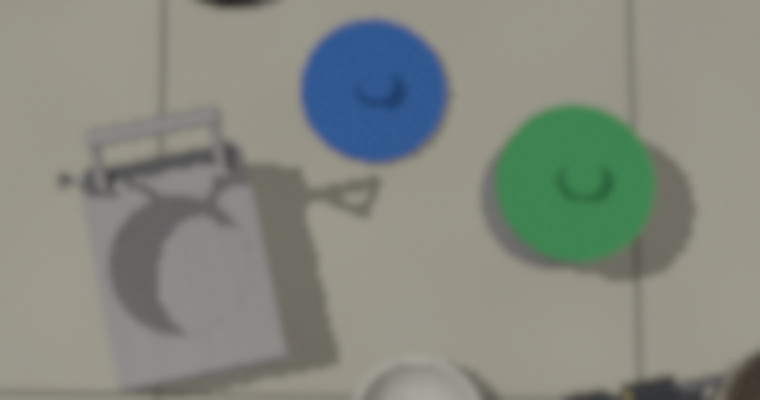

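View pics/top21.png

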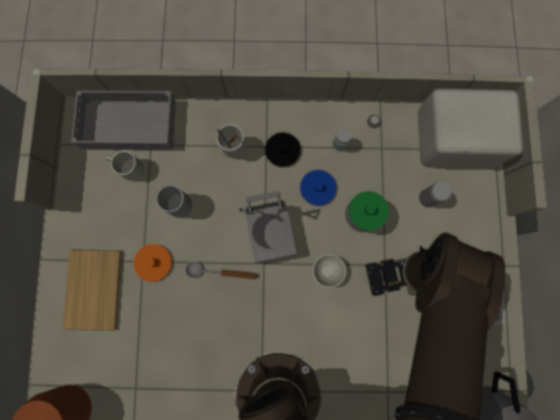

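Run:
```python
from h import *
print(onz('top',(225+575/4-.4,165+184/4-.4),.106), onz('scene',(140+205/4-.4,130+216/4-.4),.106))
print(np.linalg.norm(onz('top',(225+495/4,211),.106)-onz('top',(225+655/4,211),.106)))
sign_off()
```

```text
[ 0.53655272 -0.25317391  0.106     ] [ 0.5429331 -0.2528447  0.106    ]
0.11608832897599787
the job is handed in; nothing more can be done
```

I opened the clamp until it stood by itself, then moved the green lid from the tiffin box to the wide canister and let go. The job is handed in at about 19 s of robot time; it reported no verdict.

**What the last checks showed**
- **Lid:** it looks flat on the canister. Contact came at a reported z of 0.0759, against 0.0763 computed for a seated lid. The top view puts its centre at (0.537, -0.253), within about 4 mm of where that view put the canister at the start (0.539, -0.256). The scene view gives (0.543, -0.253), so the two cameras differ by 6 mm in x, more than the 2 to 3 mm by which they already disagreed.
- **Clamp, box and bystanders:** the clamp stands open. The box and the bystanders look where they were at the start, judged by eye only.
- **Arm:** the arm had withdrawn clear of everything when I handed in.

**What went wrong or disagreed**
- **Fingertip position:** the fingers end about 33 mm short of the reported TCP, so my first grasp missed the bar. I found this by touching the bar's top, and that touch peaked at about 58 N. I allowed for the offset from then on.
- **Clamp stop:** I sent moves faster than I read the force, and pushed about 12 mm past the stop at 6 to 8 N before backing off. By my estimate the box leaned about 0.05 rad for a moment, under the 0.07 limit but not measured. It settled back.

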